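# Pull the worn control knob with the knob puller

### The arm

A 7-joint arm with a two-finger parallel gripper is mounted at the origin on the work surface. World frame = base frame: x ahead of the robot, y to its left, z up, the work surface at z = 0. Lengths are in m, angles in rad, forces in N, time in s.
With the tool pointing down it reaches from about 0.375 to 0.925 m from the base axis. Payload 3.1 kg.
Tool frame: the origin (TCP) lies at the very end of the fingers, on their centre line; the grasp point (between the pads) lies 19 mm behind it; z points along the fingers, y is the direction in which the jaws open and shut (so a half turn about z gives the same grasp; the last joint's range is limited). The gripper opens to 85 mm and grips with 20 to 120 N. Pads are 22 mm wide; open, the fingers measure 114 mm over their backs; the gripper's body (76 mm by 85 mm) begins 54 mm behind the grasp point. The pads swing forward as they close: fully open they stand 13 mm farther back than shut.
Start: joints at [1.239, 0.383, 0.044, 1.598, -0.018, 1.161, -0.05], TCP at [0.151, -0.632, 0.231] pointing down, gripper open.
Joint ranges: [-2.61, 2.61], [-0.41, 2.15], [-1.48, 1.57], [0, 2.5], [-1.57, 4.71], [0.05, 1.97], [-2.85, 2.85]. Speed limits (rad/s): [2.79, 2.79, 3.14, 3.14, 3.14, 3.14, 3.14].

### API

Orientations are given as a unit quaternion [w, x, y, z].
In Python, from plant import env gives the robot as it stands.
- The arm moves only by the tool carry_out, never from a script. Its argument "rows" is a list of rows, each an object of numbers: "x", "y", "z": the shift along the world's x, y, z normalised to -1 to 1, where 1 is 0.02 m; "spin": the turn about the world's z normalised to -1 to 1, where 1 is 4 degrees; "grip": the closure, from 0 (fully open) to 1 (shut). A call has 1 to 20 rows; each row shifts and turns the pose as measured when the row begins; what a row does not reach is not made up. A row lasts 1/8 s, in which the tool goes at most 62.5 mm and 10.7 degrees, less where a joint would pass 70% of its speed; a pose out of reach is approached as far as the arm can. A call with a number of a shift or a turn outside -1 to 1 is refused whole. A call with a gripper value outside its range is refused whole. The fingers move at their own pace and stop on an object; the grip force is fixed at half the most. Time passes only in rows, so rows that do not move let the fingers close. It gives the time, the measured TCP pose, the force and the opening at its end, in the units of the state.
- env.get_state(): the state, without advancing time (a new reading comes with each control period).
- env.get_image(name): name is "scene" or "top"; returns a dict with "image" (384x512x3 uint8, blue, green, red), "mtx" (3x3 intrinsics, pixels), "origin" and "attitude" of the camera in the world. Camera axes: x right, y up, looking along -z (the intrinsics and any distortion apply to the point x, -y, -z); pixel columns grow to the right and rows downward; lengths in m; the calibration is good to about 2 mm. A picture is of the moment at which its call begins. There is no depth.
- env.finish_job(): hands the job in, once; it reports no verdict.
The state is a dict: "t": time; "joint_pos": joint angles; "joint_vel": joint speeds; "joint_torque": joint torques, N m; "tool_pos": TCP position; "tcp_rot": TCP orientation; "wrist_force": force on the tool from outside, world axes, zero at the start; "ft_torque": the same for the moment, N m; "gripper_width": finger opening in m.
Only numpy, scipy, OpenCV 4.12 (cv2) and the standard library are available. Lean on these libraries where they do the work, as an engineer would, in place of code of your own. Each camera call takes 0.05 s, during which the arm holds its last target.

### The job

The red knob on the bench's control box is worn out and has to come off. Take the knob puller from its holder, lower it lightly onto the panel, slide its fork under the red knob until it is fully home against the nut, and draw the knob straight up off its shaft with a steady pull: press only lightly on the box, do not pry or yank, and do not touch the knob with the gripper. Carry the knob away on the fork, gently stand the puller upright in the blue tray with the knob in there too, and let go; leave the black knob on its shaft and the disc and spanner where they lie.

Things in the scene. Friction and masses are not known exactly. Their poses are not given: they have to be found in the camera images.
- puller: Knob puller, 0.2 kg, 114 to 138 mm tall: steel C with blue handle above and forked foot below. Origin on the line of pull (handle axis, mid fork), at the underside of the collar (28 mm across, 5 mm thick) below the handle; z up the handle, +x where the fork's mouth points. Neck under the collar 10 mm across, 14 mm long; the C's arm underside is 20 mm below the origin. Stands on its fork.
- puller_grip (a point): Middle of the puller's blue handle, 36 mm above its origin. The handle is upright, 22 mm (x) by 18 mm (y), from 5 to 62 mm above the puller's origin. Grip it firmly across y. At the start the puller hangs by its collar in the holder, its axes along the holder's.
- puller_clamp (a point): Clamp block with brass thumbscrew, 36 mm behind the line of pull. The foot's stem is clamped where the last user left it: the fork's underside lies anywhere from 52 to 76 mm below the puller's origin; this is not measured, find it by touch. The stem holds under working loads; the fork below it is springy, up or down about 1 mm per 10 N, 3.5 mm at most.
- holder: Dark steel tool holder fixed to the bench: post with a level arm 100 mm high whose 14 mm slot takes the puller's neck, the collar resting on top. Origin on the bench under the neck. The slot opens to the holder's -x, 16 mm from the neck; the post face is 42 mm to +x. Lift the puller a little (8 mm of room) and draw it out level along -x; clear after 65 mm.
- worn_knob: Worn red push-on knob with white pointer line, 25 g: skirt 40 mm across and 5 mm thick, fluted body 30 mm across, 20 mm high in all. Origin at the centre of its underside, z up its shaft. Home, its underside is 5.5 mm above the panel. The split shaft's springy halves hold it inside: a straight pull of 10 to 18 N pops it in 1 to 4 mm; clear of the shaft after 21 mm. On either shaft.
- good_knob: Black knob of the same shape, size and origin, on the other shaft, 116 mm away. It stays on.
- control_box: Grey sheet-steel control box screwed to the bench, 150 mm (x) by 250 mm (y) by 55 mm high. Origin at the centre of its underside, z up. Two shafts, 9.6 mm across, at x = 20, y = +58 and -58 mm. Low red switch and two lamps (under 9 mm high) at x = 58 to 60, y = -45 to 42 mm; the panel is bare on the -x side of the knobs.
- panel (a point): Centre of the box's flat, level top panel, 55 mm above the bench. Round each shaft's foot is a steel nut, 15 mm across, 3.5 mm high; between panel and knob a 5.5 mm gap for the fork. Fork: flat, 3.5 mm thick, 37 mm wide, slot 19 mm wide; tine tips 17 mm ahead of the puller's line of pull, slot end 7.5 mm behind it, so with the slot end against the nut the line of pull is on the knob's axis.
- tray: Blue steel parts tray fixed to the bench, 130 mm (x) by 110 mm (y), 20 mm high, walls and floor 3 mm thick. Origin at the centre of its underside, z up. Tray and holder may swap sides. The puller's foot reaches 39 mm behind its line of pull and 17 mm ahead; the thumbscrew, higher up, 55 mm behind.
- flap_disc: Dark grey flap disc, 100 mm across and 14 mm thick, lying loose on the bench. Origin at the centre of its underside. Leave it alone.
- spanner: Steel spanner, 150 mm long, lying loose on the bench. Origin near its middle, on its underside, x along it. Leave it alone.
There are look-alikes about, which are no part of the job. There is more than one size of the worn_knob; the one meant has the size given above.

How it is judged:
By the outcome, as a careful person would: the job done as asked, in the order asked, and still so for the second after the job is handed in, with the robot touching nothing.
It also fails if it takes over 72 s, if anything falls off the work surface, if the arm or the gripper's body presses on something with over 40 N, if the wrist force passes 120 N, or if a joint passes its speed limit or range.

## Working session

There is one attempt and no reset: what is moved stays moved. The work goes in short steps, Python scripts to look and compute and a tool call to move; the robot and the scene stay as the last step left them, time stands still between calls to the robot, and variables do not carry over. Pictures are saved under pics/ and viewed, and the job is handed in when it is done.

Besides the shell and the picture viewer there is one more tool, called after ">>>" as a command line: name --argument value ..., lists and objects as JSON in quotes. carry_out: Moves the arm, as the interface text tells. Scaled input: -1 to 1 covers 0.02 m each way for a shift and 4 degrees each way for a turn. Its arguments: {"type":"object","properties":{"rows":{"type":"array"}},"required":["rows"]}

```bash
ls; mkdir -p pics; python3 - <<'E'
from plant import env
import cv2,numpy as np
print(env.get_state())
for n in("scene","top"):
    d=env.get_image(n); cv2.imwrite(f"pics/{n}0.png",d["image"]); print(n,d["mtx"],d["origin"],d["attitude"],[k for k in d])
E
```

```text
pics
{'t': 0.0, 'joint_pos': array([ 1.23918564,  0.38385378,  0.04383734,  1.59958919, -0.01791911,
        1.16116588, -0.04990199]), 'joint_vel': array([ 2.20702773e-03, -1.12311480e-05,  1.32026024e-03,  1.97118448e-04,
        2.21108117e-03,  1.02763801e-03, -9.41209254e-04]), 'joint_torque': array([-5.76108832e-04, -4.33464503e+01,  1.02459535e+00, -2.49516964e+01,
        1.07055946e-02,  1.12326784e-02,  1.16666459e-05]), 'tool_pos': array([ 0.15037578, -0.63139956,  0.22986801]), 'tcp_rot': array([-1.29404419e-03,  9.93169602e-01,  1.16672283e-01, -2.15238552e-04]), 'wrist_force': array([-0.08876707, -0.17567912, -0.74149617]), 'ft_torque': array([ 0.03841172, -0.03411802,  0.00902139]), 'gripper_width': 0.08543902988006467}
scene [[391.76427252   0.         256.81788058]
 [  0.         391.76427252 192.07263178]
 [  0.           0.           1.        ]] [1.02434378 0.32280345 0.87991485] [0.4480851  0.14644706 0.27256098 0.83873924] ['image', 'mtx', 'origin', 'attitude']
top [[421.39529045   0.         256.99143528]
 [  0.         421.39529045 191.96804663]
 [  0.           0.           1.        ]] [0.40880782 0.0252238  0.97227711] [ 0.70654729  0.04501052 -0.05074218 -0.70440771] ['image', 'mtx', 'origin', 'attitude']
```

View pics/scene0.png

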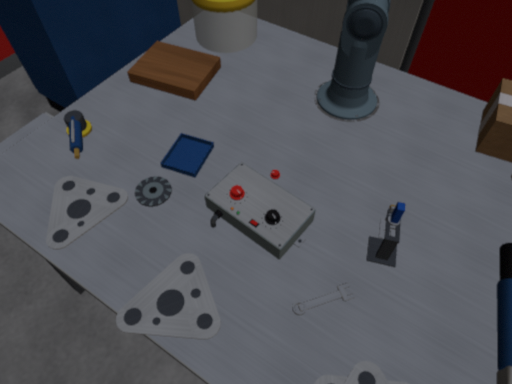

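View pics/top0.png

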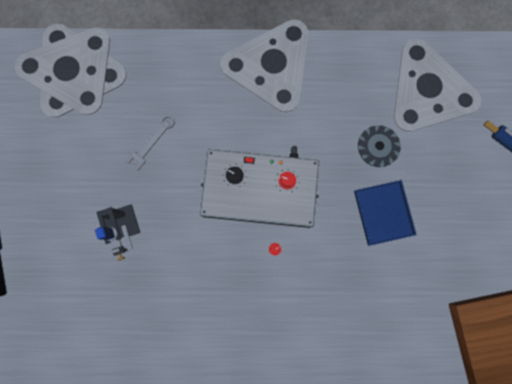

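```bash
cat > h.py <<'E'
from plant import env
import cv2,numpy as np
from scipy.spatial.transform import Rotation as R
def cam(d): 
    q=d["attitude"]; return R.from_quat([q[1],q[2],q[3],q[0]]).as_matrix(),np.array(d["origin"]),np.array(d["mtx"])
def proj(d,p):
    M,o,K=cam(d); c=(np.atleast_2d(p)-o)@M; c=c*[1,-1,-1]; u=c@K.T; return u[:,:2]/u[:,2:]
def ray(d,uv,z):
    M,o,K=cam(d); u=np.atleast_2d(uv); v=np.c_[u,np.ones(len(u))]@np.linalg.inv(K).T*[1,-1,-1]@M.T
    return o+v*((z-o[2])/v[:,2:])
def tri(ds,uvs):
    A=[];b=[]
    for d,uv in zip(ds,uvs):
        M,o,K=cam(d); v=(np.linalg.inv(K)@[uv[0],uv[1],1]*[1,-1,-1])@M.T; v/=np.linalg.norm(v)
        P=np.eye(3)-np.outer(v,v); A.append(P); b.append(P@o)
    s=np.linalg.lstsq(np.vstack(A),np.hstack(b),rcond=None); return s[0]
def crop(img,x0,y0,x1,y1,s,fn):
    cv2.imwrite(fn,cv2.resize(img[y0:y1,x0:x1],None,fx=s,fy=s,interpolation=cv2.INTER_CUBIC))
def st():
    s=env.get_state(); q=s["tcp_rot"]; return s,R.from_quat([q[1],q[2],q[3],q[0]]).as_matrix()
E
python3 - <<'E'
from h import *
import pickle
s,T=st(); print(T)
ds={n:env.get_image(n) for n in("scene","top")}
pickle.dump(ds,open("d0.pkl","wb"))
for n in ds: print(n,proj(ds[n],[[0.15,-.63,.23],[0,0,0],[.5,0,0],[.5,.3,0]]))
crop(ds["scene"]["image"],190,140,330,260,5.5,"pics/s_box.png")
crop(ds["top"]["image"],190,130,330,260,5.5,"pics/t_box.png")
crop(ds["scene"]["image"],350,180,430,280,6,"pics/s_hold.png")
crop(ds["top"]["image"],80,190,160,270,7,"pics/t_hold.png")
E
```

```text
[[ 9.72777540e-01  2.31739811e-01 -7.19788068e-04]
 [ 2.31740881e-01 -9.72774657e-01  2.37282707e-03]
 [-1.50313095e-04 -2.47503720e-03 -9.99996926e-01]]
scene [[161.57002202  -4.23492177]
 [345.78688175  98.299207  ]
 [264.72157144 199.48415566]
 [365.66549377 254.4123692 ]]
top [[644.20546932 406.38281488]
 [264.48454935 440.86961131]
 [264.49911382 209.70722445]
 [134.66051591 209.28701048]]
```

View pics/s_box.png

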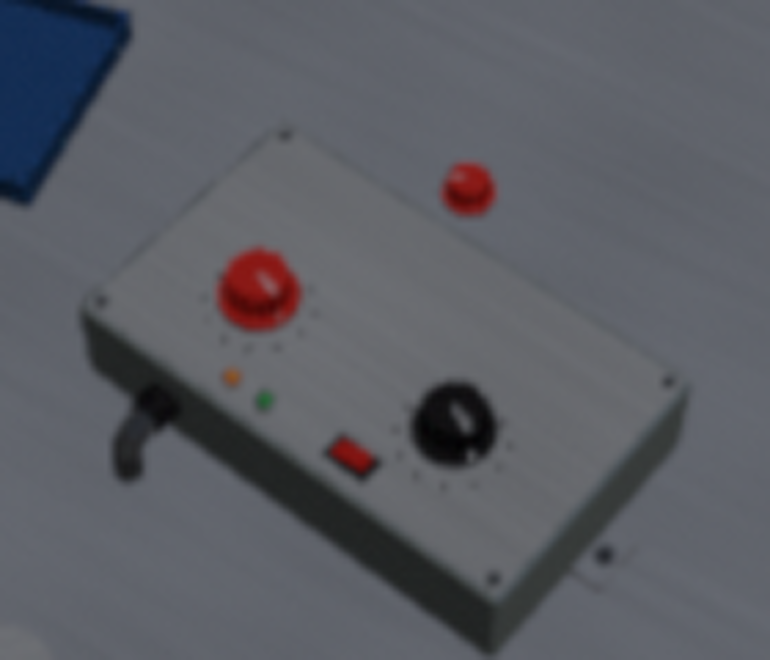

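View pics/t_box.png

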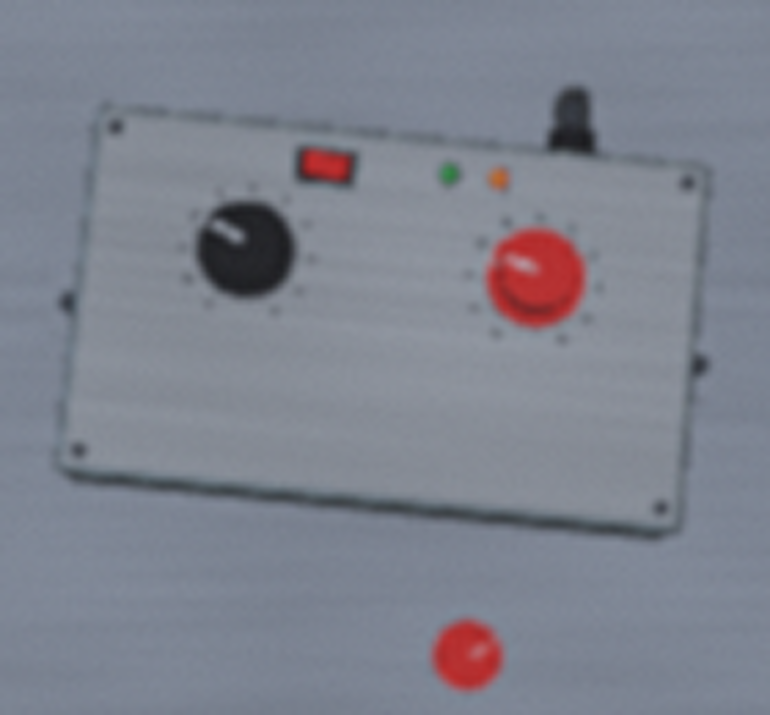

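View pics/s_hold.png

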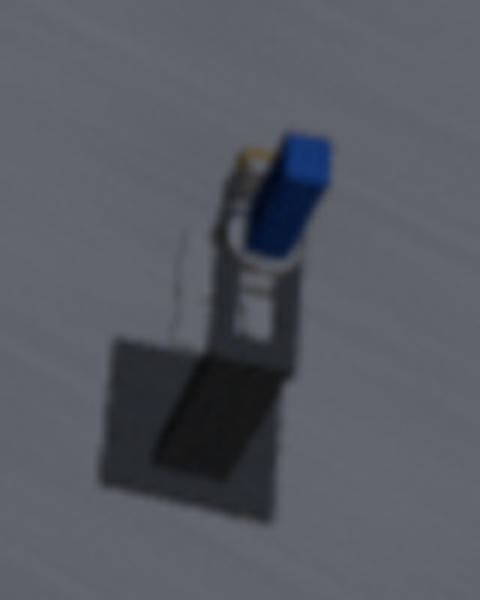

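View pics/t_hold.png

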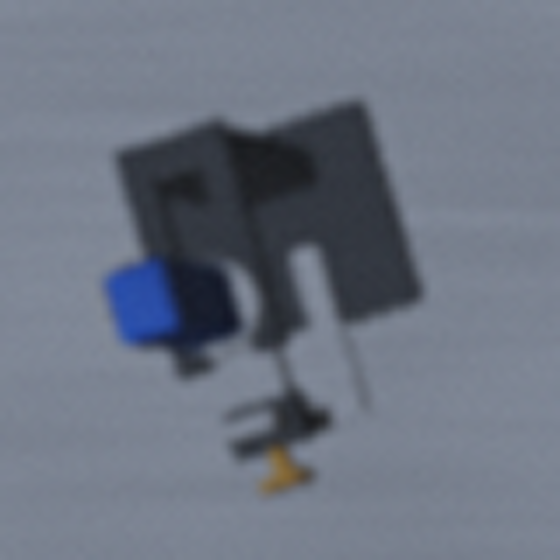

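```bash
cat > fit.py <<'E'
from h import *
import pickle
from scipy.optimize import least_squares
ds=pickle.load(open("d0.pkl","rb")); S,T=ds["scene"],ds["top"]
f=lambda u,o,s:(np.array(u)+.5)/s-.5+np.array(o)
B=[[-75,-125,55],[-75,125,55],[75,125,55],[75,-125,55],[20,58,64],[20,-58,64]]
sc=f([[283,125],[688,388],[492,600],[82,305],[455,430],[260,293]],(190,140),5.5)
tp=f([[678,527],[60,465],[103,107],[708,165],[246,249],[537,278]],(190,130),5.5)
B=np.array(B)/1000
def w(p,L): 
    c,s=np.cos(p[2]),np.sin(p[2]); return L@np.array([[c,s,0],[-s,c,0],[0,0,1]])+[p[0],p[1],0]
def res(p,which): 
    r=[]
    if 's' in which: r.append(proj(S,w(p,B))-sc)
    if 't' in which: r.append(proj(T,w(p,B))-tp)
    return np.array(r).ravel()
for wh in('s','t','st'):
    o=least_squares(res,[.55,0,0],args=(wh,)); p=o.x; print(wh,p,np.degrees(p[2]),np.abs(o.fun).max(),np.sqrt((o.fun**2).mean()))
print("red",w(p,B)[5],"black",w(p,B)[4])
h=[f([308,160],(350,180),6),f([140,303],(80,190),7)]
print("handle top",tri([S,T],h),ray(S,h[0],.162),ray(T,h[1],.162))
pl=f([[118,155],[362,100],[420,300]],(80,190),7); W=ray(T,pl,.004); print(W)
d=W[1]-W[2];print(np.degrees(np.arctan2(d[1],d[0]))); d=W[0]-W[1];print(np.degrees(np.arctan2(-d[0],d[1])))
ps=f([[117,340],[100,485],[272,522]],(350,180),6); V=ray(S,ps,.004);print(V)
d=V[1]-V[0];print(np.degrees(np.arctan2(d[1],d[0]))); d=V[2]-V[1];print(np.degrees(np.arctan2(-d[0],d[1])))
crop(T["image"],340,170,430,255,7,"pics/t_tray.png")
crop(S["image"],150,125,230,185,8,"pics/s_tray.png")
E
python3 fit.py
```

```text
s [ 0.5477502   0.012073   -0.10675665] -6.116705219091418 1.6038926688193271 0.8545933529960942
t [ 0.5454062   0.01147547 -0.0960406 ] -5.502720891291483 1.0261305673392656 0.7436281033558555
st [ 0.54627527  0.01162591 -0.10039295] -5.752092087972481 1.6523160910599017 0.8849873273303038
red [ 0.56036155 -0.04808654  0.064     ] black [0.57198758 0.06732939 0.064     ]
handle top [0.43991036 0.3201546  0.15709831] [[0.44438027 0.31946443 0.162     ]] [[0.4394242  0.31918019 0.162     ]]
[[0.49374434 0.38625129 0.004     ]
 [0.51215651 0.30715067 0.004     ]
 [0.44662335 0.28547383 0.004     ]]
18.303014881988794
13.10335275290777
[[0.45004124 0.28577124 0.004     ]
 [0.51665608 0.30815211 0.004     ]
 [0.49307492 0.37297001 0.004     ]]
18.571019609165013
19.99170259046707
```

View pics/t_tray.png

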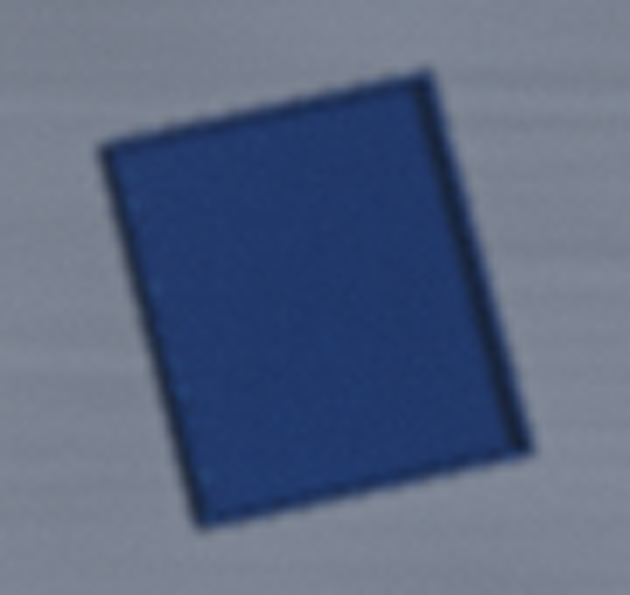

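View pics/s_tray.png

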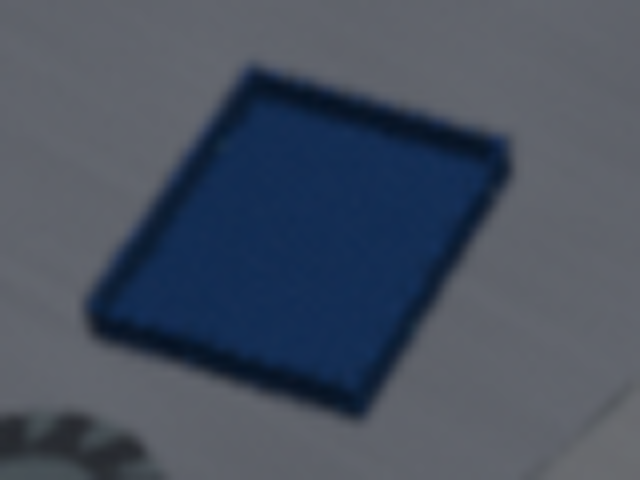

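```bash
cat >> fit.py <<'E'
print("---")
print(np.round(np.c_[proj(S,w(p,B))-sc,proj(T,w(p,B))-tp],2))
print("bucket",ray(S,[[225,45],[175,70],[505,150]],0), ray(T,[490,340],0))
crop(S["image"],195,150,255,215,12,"pics/s_k.png")
crop(T["image"],195,140,325,230,6,"pics/t_b2.png")
from scipy.ndimage import zoom
tt=f([[430,70],[530,455],[198,527],[100,148]],(340,170),7); print("tray top",ray(T,tt,.02))
ts=f([[252,68],[508,142],[362,400],[90,308]],(150,125),8); print("tray scene",ray(S,ts,.02))
E
python3 fit.py | sed -n '/---/,$p'
```

```text
---
[[ 0.2  -1.65  0.66  0.82]
 [ 1.43 -1.49 -1.21  0.24]
 [ 0.91  0.93 -0.86 -1.54]
 [-1.12 -0.41  0.9  -0.59]
 [-0.17 -0.8   0.16 -0.79]
 [-0.17 -0.18  0.03 -0.61]]
bucket [[-0.01918538 -0.51917178  0.        ]
 [ 0.20382673 -0.57728733  0.        ]
 [-0.05599274  0.50300617  0.        ]] [[ 0.20978775 -0.50345413  0.        ]]
tray top [[ 0.56859376 -0.31301846  0.02      ]
 [ 0.44291977 -0.33983907  0.02      ]
 [ 0.41960997 -0.23180356  0.02      ]
 [ 0.54235982 -0.20379887  0.02      ]]
tray scene [[ 0.44678798 -0.3393245   0.02      ]
 [ 0.42305001 -0.23487377  0.02      ]
 [ 0.54954814 -0.20217118  0.02      ]
 [ 0.57092279 -0.30985914  0.02      ]]
```

View pics/s_k.png

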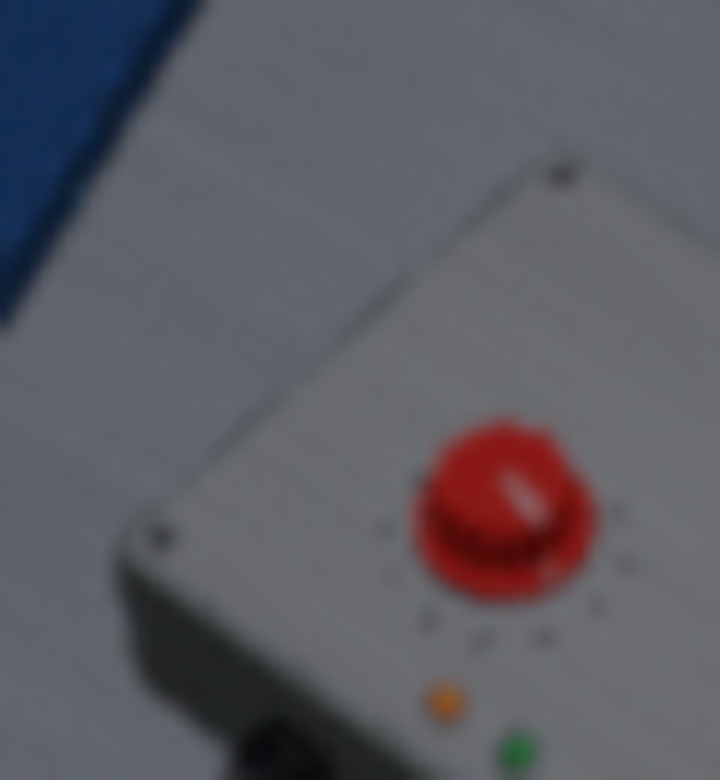

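View pics/t_b2.png

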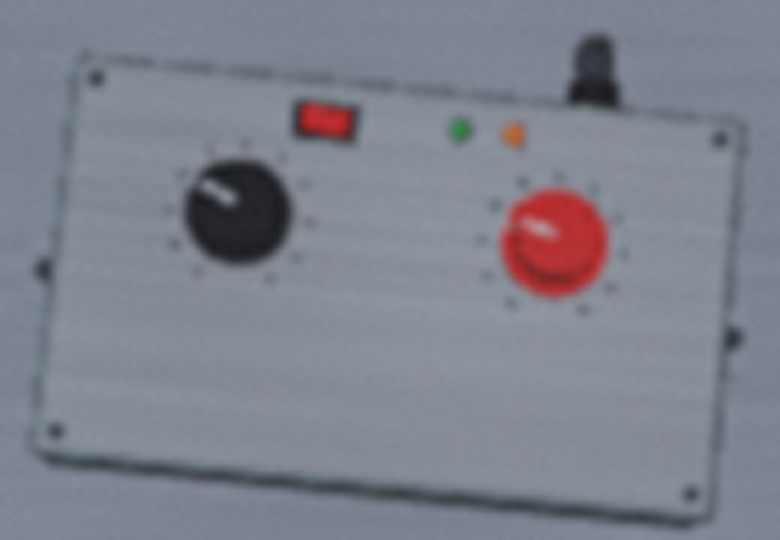

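Candidates: the red knob on the panel at scene (237,193) / top (287,180), skirted and on a shaft, is the target. The small loose red knob at scene (275,174) / top (275,249) is a decoy, and the black one at top (234,175) stays. The crops confirm this. The blue-handled puller hangs in the holder at top (100,233); the blue and brown tools at the picture edges are not part of the job. Moving now.

>>> carry_out --rows '[{"x":1,"y":1},{"x":1,"y":1},{"x":1,"y":1},{"x":1,"y":1},{"x":1,"y":1},{"x":1,"y":1},{"x":1,"y":1},{"x":1,"y":1},{"x":1,"y":1},{"x":1,"y":1},{"x":1,"y":1},{"x":1,"y":1},{"x":1,"y":1},{"x":1,"y":1},{"x":1,"y":1},{"x":0.5,"y":1},{"y":1},{"y":1},{"y":1},{"y":1}]'

```text
validation failed for argument at $.ro...
```

```bash
python3 - <<'E'
from fit import *
print("----")
a=np.array([sc[4],sc[5]]);b=np.array([tp[4],tp[5]])
print(ray(S,a,.064),ray(T,b,.064))
E
```

```text
s [ 0.5477502   0.012073   -0.10675665] -6.116705219091418 1.6038926688193271 0.8545933529960942
t [ 0.5454062   0.01147547 -0.0960406 ] -5.502720891291483 1.0261305673392656 0.7436281033558555
st [ 0.54627527  0.01162591 -0.10039295] -5.752092087972481 1.6523160910599017 0.8849873273303038
red [ 0.56036155 -0.04808654  0.064     ] black [0.57198758 0.06732939 0.064     ]
handle top [0.43991036 0.3201546  0.15709831] [[0.44438027 0.31946443 0.162     ]] [[0.4394242  0.31918019 0.162     ]]
[[0.49374434 0.38625129 0.004     ]
 [0.51215651 0.30715067 0.004     ]
 [0.44662335 0.28547383 0.004     ]]
18.303014881988794
13.10335275290777
[[0.45004124 0.28577124 0.004     ]
 [0.51665608 0.30815211 0.004     ]
 [0.49307492 0.37297001 0.004     ]]
18.571019609165013
19.99170259046707
---
[[ 0.2  -1.65  0.66  0.82]
 [ 1.43 -1.49 -1.21  0.24]
 [ 0.91  0.93 -0.86 -1.54]
 [-1.12 -0.41  0.9  -0.59]
 [-0.17 -0.8   0.16 -0.79]
 [-0.17 -0.18  0.03 -0.61]]
bucket [[-0.01918538 -0.51917178  0.        ]
 [ 0.20382673 -0.57728733  0.        ]
 [-0.05599274  0.50300617  0.        ]] [[ 0.20978775 -0.50345413  0.        ]]
tray top [[ 0.56859376 -0.31301846  0.02      ]
 [ 0.44291977 -0.33983907  0.02      ]
 [ 0.41960997 -0.23180356  0.02      ]
 [ 0.54235982 -0.20379887  0.02      ]]
tray scene [[ 0.44678798 -0.3393245   0.02      ]
 [ 0.42305001 -0.23487377  0.02      ]
 [ 0.54954814 -0.20217118  0.02      ]
 [ 0.57092279 -0.30985914  0.02      ]]
----
[[ 0.57372236  0.06893454  0.064     ]
 [ 0.56059083 -0.04739333  0.064     ]] [[ 0.57023621  0.06766861  0.064     ]
 [ 0.55899979 -0.04800766  0.064     ]]
```

>>> carry_out --rows '[{"x":1,"y":1,"z":0,"spin":0,"grip":0},{"x":1,"y":1,"z":0,"spin":0,"grip":0},{"x":1,"y":1,"z":0,"spin":0,"grip":0}]'

```text
t: 0.57
tool_pos: [0.2075, -0.5716, 0.2291]
tcp_rot: [-0.001, 0.994, 0.113, -0.001]
wrist_force: [0.3, -0.3, 0.0]
gripper_width: 0.0852
```

>>> carry_out --rows '[{"x":1,"y":1,"z":0,"spin":0,"grip":0},{"x":1,"y":1,"z":0,"spin":0,"grip":0},{"x":1,"y":1,"z":0,"spin":0,"grip":0},{"x":1,"y":1,"z":0,"spin":0,"grip":0},{"x":1,"y":1,"z":0,"spin":0,"grip":0},{"x":1,"y":1,"z":0,"spin":0,"grip":0},{"x":1,"y":1,"z":0,"spin":0,"grip":0},{"x":1,"y":1,"z":0,"spin":0,"grip":0},{"x":1,"y":1,"z":0,"spin":0,"grip":0},{"x":1,"y":1,"z":0,"spin":0,"grip":0},{"x":1,"y":1,"z":0,"spin":0,"grip":0},{"x":1,"y":1,"z":0,"spin":0,"grip":0},{"x":0,"y":1,"z":0,"spin":0,"grip":0},{"x":0,"y":1,"z":0,"spin":0,"grip":0},{"x":0,"y":1,"z":0,"spin":0,"grip":0},{"x":0,"y":1,"z":0,"spin":0,"grip":0},{"x":0,"y":1,"z":0,"spin":0,"grip":0},{"x":0,"y":1,"z":0,"spin":0,"grip":0},{"x":0,"y":1,"z":0,"spin":0,"grip":0},{"x":0,"y":1,"z":0,"spin":0,"grip":0}]'

```text
t: 3.08
tool_pos: [0.4502, -0.1519, 0.2263]
tcp_rot: [-0.003, 0.994, 0.112, -0.004]
wrist_force: [0.6, -0.5, 0.8]
gripper_width: 0.0851
```

>>> carry_out --rows '[{"x":0,"y":1,"z":0,"spin":0,"grip":0},{"x":0,"y":1,"z":0,"spin":0,"grip":0},{"x":0,"y":1,"z":0,"spin":0,"grip":0},{"x":0,"y":1,"z":0,"spin":0,"grip":0},{"x":0,"y":1,"z":0,"spin":0,"grip":0},{"x":0,"y":1,"z":0,"spin":0.2,"grip":0},{"x":0,"y":1,"z":0,"spin":0.2,"grip":0},{"x":0,"y":1,"z":0,"spin":0.2,"grip":0},{"x":0,"y":1,"z":0,"spin":0.2,"grip":0},{"x":0,"y":1,"z":0,"spin":0.2,"grip":0},{"x":0,"y":1,"z":0,"spin":0.2,"grip":0}]'

```text
t: 4.45
tool_pos: [0.4479, 0.0825, 0.2271]
tcp_rot: [-0.001, 0.988, 0.156, -0.003]
wrist_force: [0.2, 0.3, -0.2]
gripper_width: 0.0857
```

```bash
cat > yaw.py <<'E'
from h import *
s,T=st(); print("t",round(s["t"],2),"pos",np.round(s["tool_pos"],4),"yaw",np.round(np.degrees(np.arctan2(T[1,0],T[0,0])),2),"tilt",np.round(T[:,2],4),"F",np.round(s["wrist_force"],2),"M",np.round(s["ft_torque"],3),"w",round(s["gripper_width"],4)," j",np.round(s["joint_pos"],2))
E
python3 yaw.py; python3 - <<'E'
from h import *
d=env.get_image("scene"); crop(d["image"],330,100,450,280,4,"pics/s1.png")
d=env.get_image("top"); crop(d["image"],60,160,200,280,5,"pics/t1.png")
E
```

```text
t 4.45 pos [0.4479 0.0825 0.2271] yaw 17.94 tilt [-0.0058  0.0019 -1.    ] F [ 0.18  0.34 -0.23] M [ 0.008  0.024 -0.02 ] w 0.0857  j [ 0.3   0.05 -0.58  2.02  0.03  1.08 -1.55]
```

View pics/s1.png

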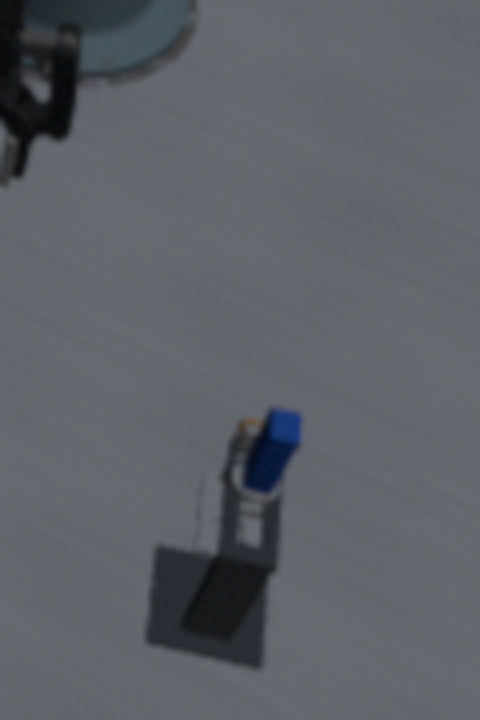

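View pics/t1.png

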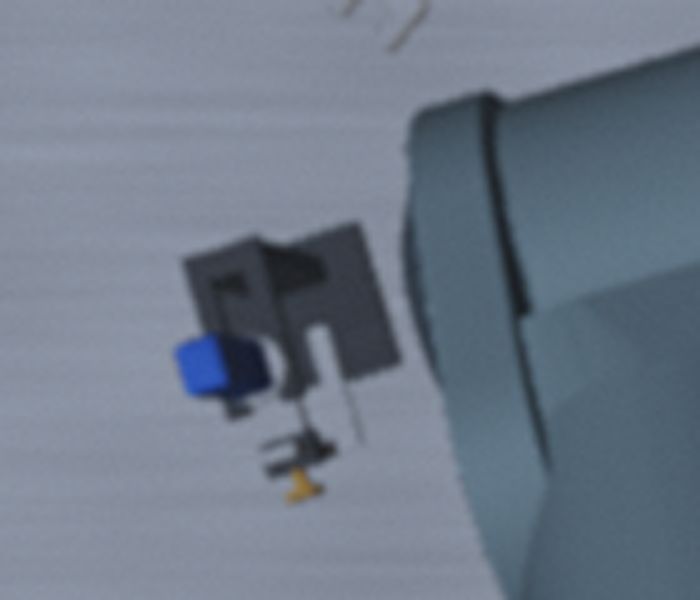

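>>> carry_out --rows '[{"x":0,"y":1,"z":0,"spin":0,"grip":0},{"x":0,"y":1,"z":0,"spin":0,"grip":0},{"x":0,"y":1,"z":0,"spin":0,"grip":0},{"x":0,"y":1,"z":0,"spin":0,"grip":0},{"x":0,"y":1,"z":0,"spin":0,"grip":0},{"x":0,"y":1,"z":0,"spin":0,"grip":0},{"x":0,"y":1,"z":0,"spin":0,"grip":0},{"x":0,"y":1,"z":0,"spin":0,"grip":0},{"x":0,"y":1,"z":0,"spin":0,"grip":0},{"x":0,"y":1,"z":0,"spin":0,"grip":0},{"x":0,"y":1,"z":0,"spin":0,"grip":0},{"x":0,"y":0.5,"z":0,"spin":0,"grip":0},{"x":0,"y":0,"z":0,"spin":0,"grip":0}]'

```text
t: 6.18
tool_pos: [0.4521, 0.3097, 0.2245]
tcp_rot: [0.003, 0.989, 0.149, -0.004]
wrist_force: [-0.1, 0.6, -0.8]
gripper_width: 0.0853
```

```bash
python3 yaw.py; python3 - <<'E'
from h import *
d=env.get_image("scene"); crop(d["image"],330,100,470,280,4,"pics/s2.png"); print(proj(d,[[.442,.3195,.162],[.442,.3195,.1]]))
d=env.get_image("top"); crop(d["image"],50,160,190,280,5,"pics/t2.png"); print(proj(d,[[.442,.3195,.162],[.442,.3195,.1]]))
E
```

```text
t 6.17 pos [0.4521 0.3097 0.2245] yaw 17.12 tilt [-0.008  -0.0066 -0.9999] F [-0.11  0.64 -0.76] M [-0.006  0.04  -0.037] w 0.0853  j [-0.05  0.28 -0.72  1.82  0.2   1.13 -2.11]
[[401.33574006 205.51563006]
 [393.39810508 220.36832371]]
[[ 99.47491476 231.50298208]
 [110.39290442 232.77353865]]
```

View pics/s2.png

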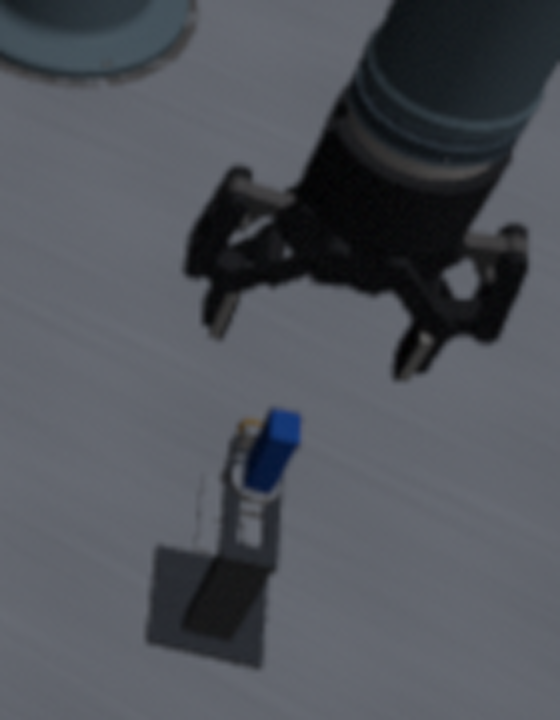

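View pics/t2.png

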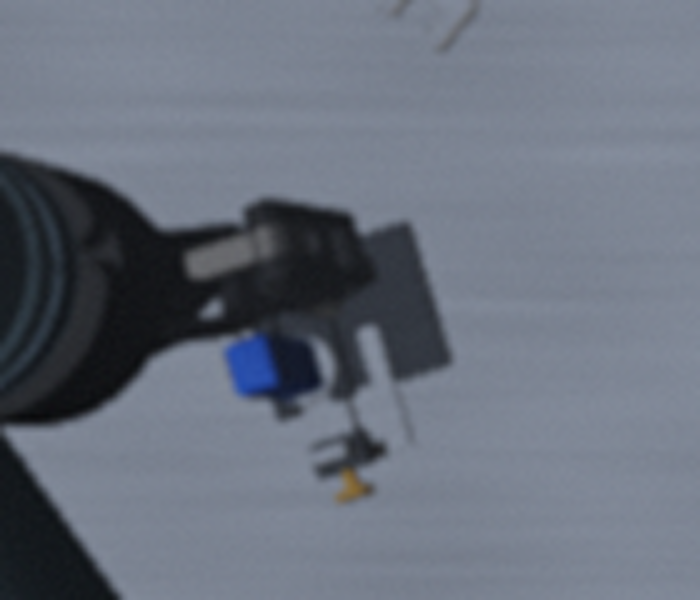

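>>> carry_out --rows '[{"x":-0.5,"y":0.5,"z":0,"spin":0.35,"grip":0},{"x":0,"y":0,"z":0,"spin":0,"grip":0}]'

```text
t: 6.52
tool_pos: [0.4419, 0.3178, 0.2243]
tcp_rot: [0.004, 0.987, 0.16, -0.005]
wrist_force: [-0.8, -0.1, -0.5]
gripper_width: 0.0857
```

```bash
python3 yaw.py
```

```text
t 6.53 pos [0.4419 0.3178 0.2243] yaw 18.41 tilt [-0.0078 -0.0086 -0.9999] F [-0.77 -0.07 -0.51] M [ 0.047  0.005 -0.024] w 0.0857  j [-0.06  0.28 -0.73  1.82  0.2   1.13 -2.12]
```

>>> carry_out --rows '[{"x":0,"y":0.08,"z":-0.9,"spin":0,"grip":0},{"x":0,"y":0,"z":-0.9,"spin":0,"grip":0},{"x":0,"y":0,"z":-0.9,"spin":0,"grip":0},{"x":0,"y":0,"z":-0.9,"spin":0,"grip":0},{"x":0,"y":0,"z":-0.9,"spin":0,"grip":0},{"x":0,"y":0,"z":-0.8,"spin":0,"grip":0},{"x":0,"y":0,"z":0,"spin":0,"grip":0}]'

```text
t: 7.4
tool_pos: [0.4407, 0.3168, 0.1083]
tcp_rot: [0.005, 0.987, 0.159, -0.007]
wrist_force: [-0.7, -0.1, -0.0]
gripper_width: 0.0855
```

```bash
python3 yaw.py; python3 - <<'E'
from h import *
d=env.get_image("scene"); crop(d["image"],340,140,450,280,5,"pics/s3.png")
d=env.get_image("top"); crop(d["image"],50,160,190,280,5,"pics/t3.png")
E
```

```text
t 7.4 pos [0.4407 0.3168 0.1083] yaw 18.33 tilt [-0.0116 -0.012  -0.9999] F [-0.72 -0.11 -0.03] M [ 0.041 -0.071 -0.036] w 0.0855  j [-0.13  0.43 -0.68  1.92  0.33  0.93 -2.22]
```

View pics/s3.png

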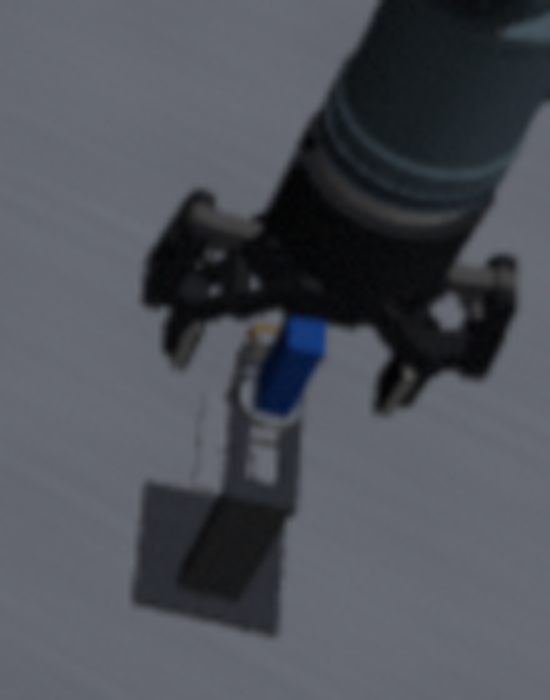

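View pics/t3.png

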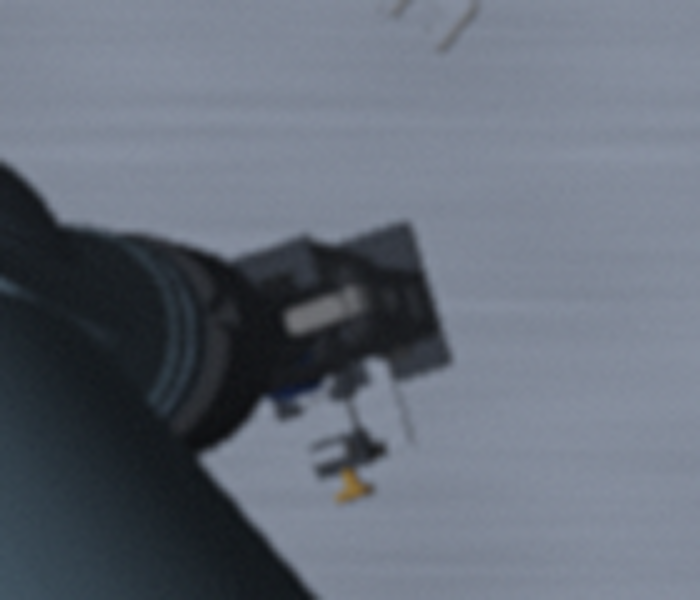

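>>> carry_out --rows '[{"x":0.06,"y":0.12,"z":0.35,"spin":0,"grip":0.2},{"x":0,"y":0,"z":0.1,"spin":0,"grip":0.4},{"x":0,"y":0,"z":0,"spin":0,"grip":0.6}]'

```text
t: 7.88
tool_pos: [0.4448, 0.3221, 0.1224]
tcp_rot: [0.003, 0.987, 0.159, -0.003]
wrist_force: [0.9, 0.2, -0.3]
gripper_width: 0.0347
```

```bash
python3 yaw.py; python3 - <<'E'
from h import *
d=env.get_image("scene"); crop(d["image"],340,140,450,280,5,"pics/s4.png")
E
```

```text
t 7.88 pos [0.4448 0.3221 0.1224] yaw 18.34 tilt [-0.0041 -0.0072 -1.    ] F [ 0.86  0.18 -0.26] M [-0.022 -0.017  0.035] w 0.0347  j [-0.13  0.41 -0.68  1.9   0.32  0.95 -2.21]
```

View pics/s4.png

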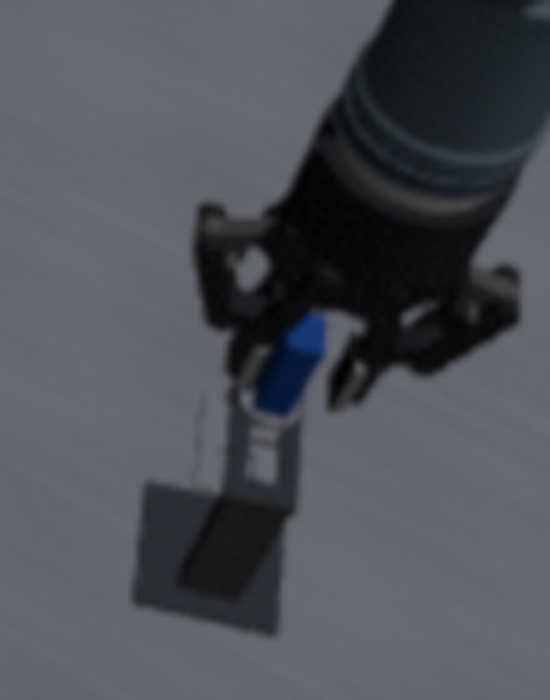

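>>> carry_out --rows '[{"x":-0.12,"y":-0.13,"z":-0.15,"spin":0,"grip":0.65},{"x":0,"y":0,"z":0,"spin":0,"grip":0.7}]'

```text
t: 8.18
tool_pos: [0.4422, 0.3191, 0.1192]
tcp_rot: [0.003, 0.987, 0.159, -0.003]
wrist_force: [0.2, -0.2, -0.5]
gripper_width: 0.0255
```

```bash
python3 yaw.py
```

```text
t 8.18 pos [0.4422 0.3191 0.1192] yaw 18.33 tilt [-0.0039 -0.0074 -1.    ] F [ 0.21 -0.21 -0.53] M [ 0.001 -0.036 -0.051] w 0.0255  j [-0.12  0.41 -0.68  1.91  0.32  0.94 -2.21]
```

>>> carry_out --rows '[{"x":0,"y":0,"z":0,"spin":0,"grip":0.74},{"x":0,"y":0,"z":0,"spin":0,"grip":0.74}]'

```text
t: 8.43
tool_pos: [0.442, 0.3189, 0.1189]
tcp_rot: [0.003, 0.987, 0.159, -0.003]
wrist_force: [0.6, 1.1, -0.3]
gripper_width: 0.0224
```

```bash
python3 yaw.py;  python3 - <<'E'
from h import *
d=env.get_image("scene"); crop(d["image"],360,180,430,250,10,"pics/s5.png")
E
```

```text
t 8.43 pos [0.442  0.3189 0.1189] yaw 18.33 tilt [-0.0043 -0.0077 -1.    ] F [ 0.6   1.14 -0.31] M [ 0.005 -0.082  0.014] w 0.0224  j [-0.12  0.41 -0.68  1.91  0.32  0.94 -2.21]
```

View pics/s5.png

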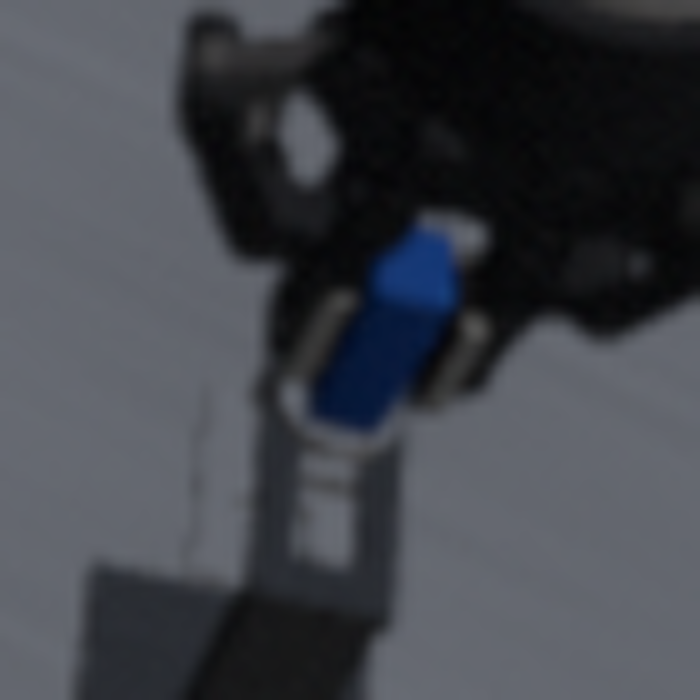

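Jaws are well centred on the handle (handle at (380,330) in the crop, a finger each side). Closing.

>>> carry_out --rows '[{"x":0,"y":0,"z":0,"spin":0,"grip":0.8},{"x":0,"y":0,"z":0,"spin":0,"grip":1},{"x":0,"y":0,"z":0,"spin":0,"grip":1}]'

```text
t: 8.85
tool_pos: [0.4421, 0.3188, 0.1191]
tcp_rot: [0.004, 0.987, 0.159, -0.003]
wrist_force: [-0.7, 0.2, -0.1]
gripper_width: 0.0173
```

```bash
python3 yaw.py
```

```text
t 8.85 pos [0.4421 0.3188 0.1191] yaw 18.32 tilt [-0.0044 -0.0079 -1.    ] F [-0.72  0.19 -0.14] M [-0.036  0.007  0.001] w 0.0173  j [-0.12  0.41 -0.68  1.91  0.32  0.94 -2.21]
```

>>> carry_out --rows '[{"x":0,"y":0,"z":0.1,"spin":0,"grip":1},{"x":0,"y":0,"z":0.1,"spin":0,"grip":1},{"x":0,"y":0,"z":0,"spin":0,"grip":1}]'

```text
t: 9.22
tool_pos: [0.4412, 0.3181, 0.1221]
tcp_rot: [0.004, 0.987, 0.159, -0.004]
wrist_force: [0.4, -0.3, -2.4]
gripper_width: 0.0174
```

```bash
python3 yaw.py
```

```text
t 9.22 pos [0.4412 0.3181 0.1221] yaw 18.33 tilt [-0.0063 -0.0089 -0.9999] F [ 0.35 -0.27 -2.44] M [ 0.053 -0.067  0.009] w 0.0174  j [-0.12  0.41 -0.69  1.91  0.32  0.94 -2.21]
```

>>> carry_out --rows '[{"x":0,"y":0,"z":0.08,"spin":0,"grip":1},{"x":-0.285,"y":-0.095,"z":0.02,"spin":0,"grip":1},{"x":-0.475,"y":-0.158,"z":0.02,"spin":0,"grip":1}]'

```text
t: 9.6
tool_pos: [0.4255, 0.3128, 0.1244]
tcp_rot: [0.004, 0.987, 0.159, -0.004]
wrist_force: [0.4, 0.2, -2.1]
gripper_width: 0.0173
```

```bash
python3 yaw.py
```

```text
t 9.6 pos [0.4255 0.3128 0.1244] yaw 18.29 tilt [-0.0068 -0.0087 -0.9999] F [ 0.37  0.22 -2.09] M [-0.016  0.057  0.036] w 0.0173  j [-0.11  0.37 -0.7   1.95  0.3   0.94 -2.21]
```

>>> carry_out --rows '[{"x":-0.475,"y":-0.158,"z":0.0,"spin":0,"grip":1},{"x":-0.475,"y":-0.158,"z":0.0,"spin":0,"grip":1},{"x":-0.475,"y":-0.158,"z":0,"spin":0,"grip":1},{"x":-0.475,"y":-0.158,"z":0,"spin":0,"grip":1},{"x":-0.475,"y":-0.158,"z":0,"spin":0,"grip":1},{"x":-0.475,"y":-0.158,"z":0,"spin":0,"grip":1}]'

```text
t: 10.35
tool_pos: [0.3632, 0.2922, 0.1245]
tcp_rot: [0.004, 0.987, 0.16, -0.004]
wrist_force: [-0.3, -0.7, -2.3]
gripper_width: 0.0176
```

```bash
python3 yaw.py;  python3 - <<'E'
from h import *
d=env.get_image("scene"); crop(d["image"],300,100,440,270,4.5,"pics/s6.png")
d=env.get_image("top"); crop(d["image"],50,160,190,300,5,"pics/t6.png")
E
```

```text
t 10.35 pos [0.3632 0.2922 0.1245] yaw 18.37 tilt [-0.0069 -0.0098 -0.9999] F [-0.29 -0.73 -2.29] M [ 0.011 -0.037 -0.028] w 0.0176  j [-0.08  0.26 -0.75  2.08  0.23  0.89 -2.21]
```

View pics/s6.png

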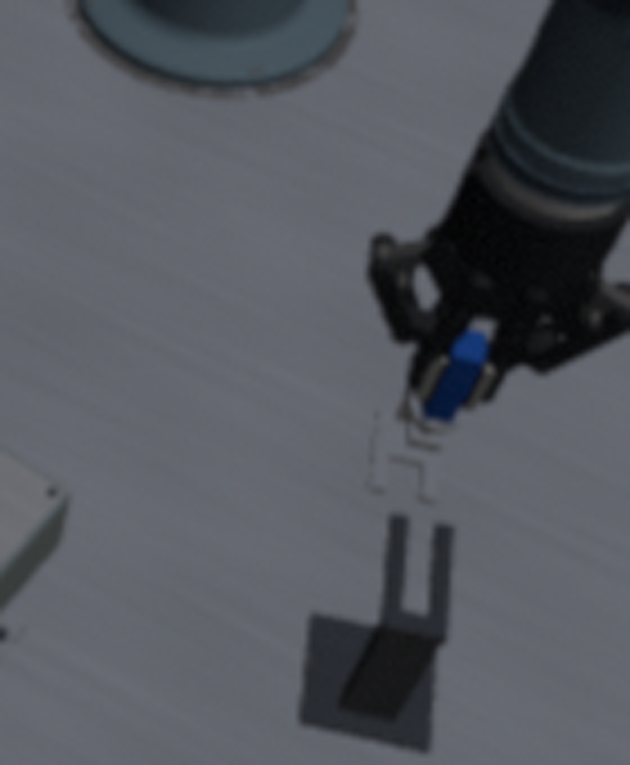

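View pics/t6.png

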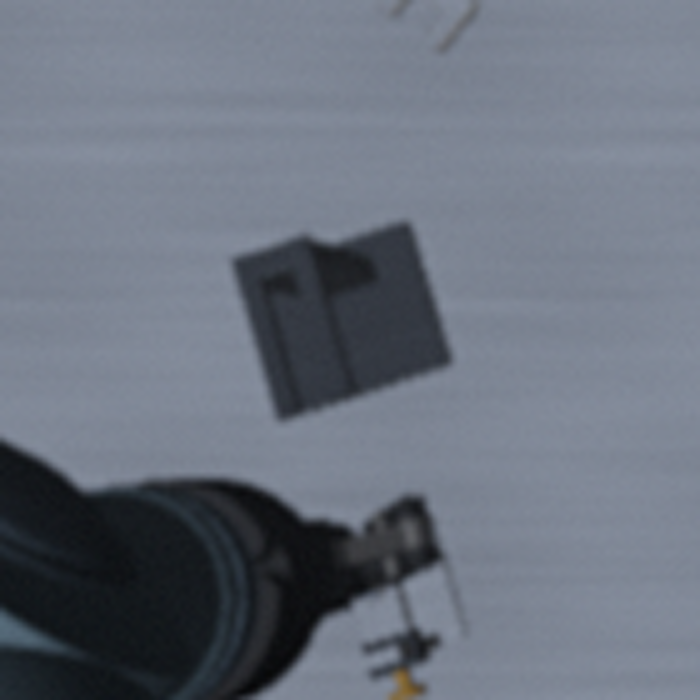

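>>> carry_out --rows '[{"x":0,"y":-0.2,"z":0.8,"spin":0,"grip":1},{"x":0.2,"y":-0.5,"z":0.9,"spin":0,"grip":1},{"x":0.4,"y":-0.8,"z":0.9,"spin":-0.4,"grip":1},{"x":0.5,"y":-1,"z":0.9,"spin":-0.4,"grip":1},{"x":0.5,"y":-1,"z":0.5,"spin":-0.4,"grip":1},{"x":0.5,"y":-1,"z":0,"spin":-0.4,"grip":1},{"x":0.5,"y":-1,"z":0,"spin":-0.4,"grip":1},{"x":0.5,"y":-1,"z":0,"spin":-0.4,"grip":1},{"x":0.5,"y":-1,"z":0,"spin":-0.4,"grip":1},{"x":0.5,"y":-1,"z":0,"spin":-0.4,"grip":1},{"x":0.5,"y":-1,"z":0,"spin":-0.4,"grip":1},{"x":0.5,"y":-1,"z":0,"spin":-0.4,"grip":1},{"x":0.5,"y":-1,"z":0,"spin":-0.4,"grip":1},{"x":0.5,"y":-1,"z":0,"spin":-0.4,"grip":1},{"x":0.5,"y":-1,"z":0,"spin":-0.4,"grip":1},{"x":0,"y":0,"z":0,"spin":0,"grip":1}]'

```text
t: 12.45
tool_pos: [0.5039, 0.0066, 0.2116]
tcp_rot: [0.002, 1.0, -0.031, -0.002]
wrist_force: [-0.4, 0.8, -2.9]
gripper_width: 0.0173
```

```bash
python3 yaw.py
```

```text
t 12.45 pos [0.5039 0.0066 0.2116] yaw -3.57 tilt [-0.0049 -0.0042 -1.    ] F [-0.43  0.84 -2.88] M [ 0.061 -0.013 -0.031] w 0.0173  j [ 0.34  0.16 -0.48  1.94  0.09  1.06 -1.8 ]
```

>>> carry_out --rows '[{"x":0.2,"y":-1,"z":0,"spin":-0.3,"grip":1},{"x":0.2,"y":-1,"z":0,"spin":-0.25,"grip":1},{"x":0,"y":-0.45,"z":0,"spin":0,"grip":1},{"x":0,"y":0,"z":0,"spin":0,"grip":1}]'

```text
t: 12.95
tool_pos: [0.5117, -0.0447, 0.2115]
tcp_rot: [0.002, 0.999, -0.051, -0.003]
wrist_force: [0.2, -0.4, -1.5]
gripper_width: 0.0171
```

```bash
python3 yaw.py;  python3 - <<'E'
from h import *
d=env.get_image("scene"); crop(d["image"],190,80,330,260,4.2,"pics/s7.png")
d=env.get_image("top"); crop(d["image"],190,120,340,270,5,"pics/t7.png")
E
```

```text
t 12.95 pos [ 0.5117 -0.0447  0.2115] yaw -5.82 tilt [-0.006  -0.0034 -1.    ] F [ 0.25 -0.44 -1.47] M [-0.01   0.01  -0.002] w 0.0171  j [ 0.4   0.18 -0.43  1.92  0.09  1.07 -1.74]
```

View pics/s7.png

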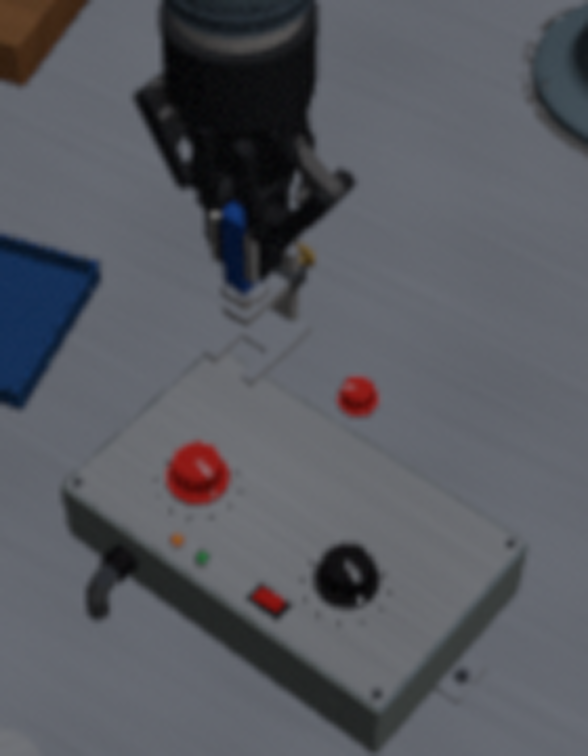

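View pics/t7.png

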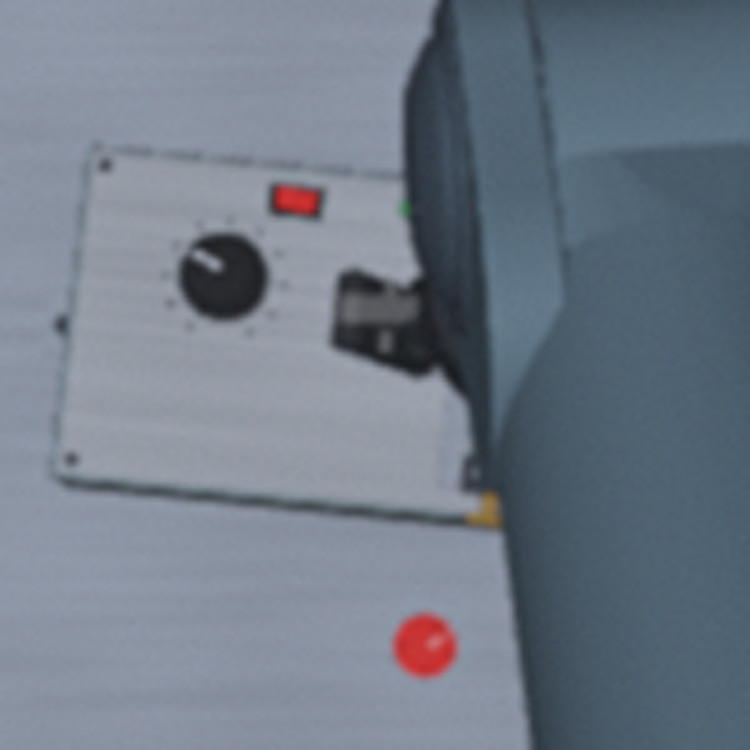

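```bash
python3 - <<'E'
from h import *
d=env.get_image("scene"); s,T=st(); cv2.imwrite("pics/s7full.png",d["image"])
crop(d["image"],220,120,280,190,11,"pics/s7b.png")
import pickle; pickle.dump((d,s["tool_pos"],T),open("d7.pkl","wb"))
th=np.radians(-5.82); Rz=np.array([[np.cos(th),-np.sin(th),0],[np.sin(th),np.cos(th),0],[0,0,1]])
o=s["tool_pos"]-[0,0,.0191]
for zf in(.052,.058,.064,.070,.076):
    P=np.array([[.017,.0185,-zf+.0035],[.017,.0095,-zf+.0035],[.017,-.0095,-zf+.0035],[.017,-.0185,-zf+.0035],[-.0075,.0095,-zf+.0035]])@Rz.T+o
    print(zf,np.round((proj(d,P)-[220,120]+.5)*11-.5,0).tolist())
E
```

```text
0.052 [[334.0, 546.0], [303.0, 526.0], [238.0, 484.0], [207.0, 464.0], [373.0, 461.0]]
0.058 [[334.0, 563.0], [303.0, 543.0], [238.0, 501.0], [208.0, 481.0], [374.0, 478.0]]
0.064 [[334.0, 580.0], [304.0, 560.0], [239.0, 518.0], [209.0, 499.0], [374.0, 495.0]]
0.07 [[335.0, 597.0], [304.0, 577.0], [240.0, 535.0], [210.0, 516.0], [374.0, 512.0]]
0.076 [[335.0, 613.0], [305.0, 593.0], [241.0, 552.0], [211.0, 532.0], [374.0, 529.0]]
```

View pics/s7b.png

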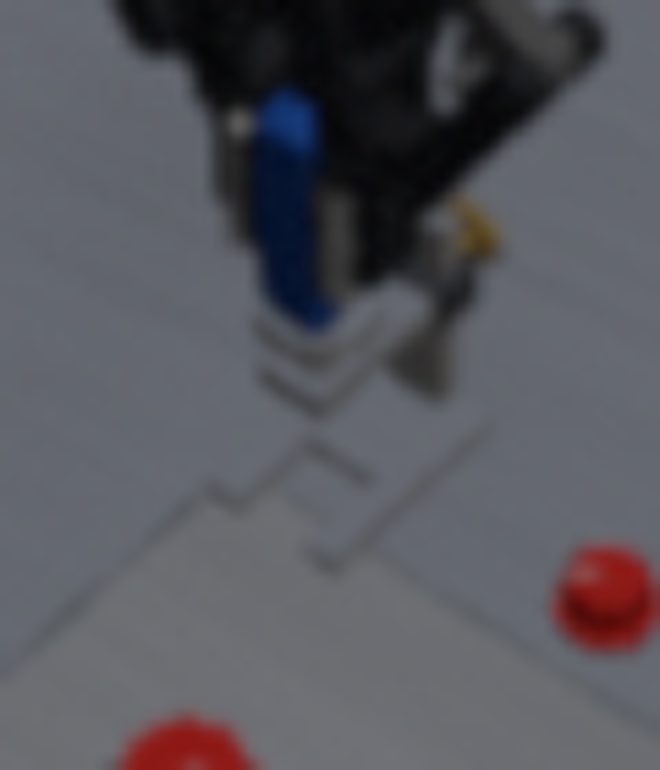

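>>> carry_out --rows '[{"x":0,"y":0.1,"z":-0.8,"spin":0,"grip":1},{"x":0,"y":0,"z":-0.8,"spin":0,"grip":1},{"x":0,"y":0,"z":-0.6,"spin":0,"grip":1},{"x":0,"y":0,"z":-0.3,"spin":0,"grip":1},{"x":0,"y":0,"z":0,"spin":0,"grip":1}]'

```text
t: 13.72
tool_pos: [0.5102, -0.0382, 0.1566]
tcp_rot: [0.001, 0.999, -0.047, -0.004]
wrist_force: [-0.5, 0.0, -1.1]
gripper_width: 0.0173
```

```bash
python3 yaw.py
```

```text
t 13.72 pos [ 0.5102 -0.0382  0.1566] yaw -5.42 tilt [-0.0088 -0.0017 -1.    ] F [-0.47  0.04 -1.08] M [ 0.031 -0.067 -0.004] w 0.0173  j [ 0.38  0.25 -0.43  1.97  0.13  0.96 -1.78]
```

>>> carry_out --rows '[{"x":0,"y":-0.2,"z":-0.2,"spin":-0.09,"grip":1},{"x":0,"y":0,"z":-0.2,"spin":0,"grip":1},{"x":0,"y":0,"z":0,"spin":0,"grip":1}]'

```text
t: 14.1
tool_pos: [0.5112, -0.0429, 0.149]
tcp_rot: [0.001, 0.999, -0.051, -0.003]
wrist_force: [-0.0, -0.1, -1.0]
gripper_width: 0.0171
```

```bash
python3 yaw.py
```

```text
t 14.1 pos [ 0.5112 -0.0429  0.149 ] yaw -5.84 tilt [-0.0067 -0.002  -1.    ] F [-0.   -0.08 -0.98] M [-0.034 -0.047 -0.013] w 0.0171  j [ 0.39  0.26 -0.43  1.98  0.13  0.94 -1.78]
```

>>> carry_out --rows '[{"x":0,"y":0,"z":-0.15,"spin":0,"grip":1},{"x":0,"y":0,"z":-0.15,"spin":0,"grip":1},{"x":0,"y":0,"z":-0.15,"spin":0,"grip":1},{"x":0,"y":0,"z":0,"spin":0,"grip":1}]'

```text
t: 14.6
tool_pos: [0.5116, -0.0429, 0.1398]
tcp_rot: [0.001, 0.999, -0.051, -0.003]
wrist_force: [0.3, -0.7, -1.9]
gripper_width: 0.0171
```

```bash
python3 yaw.py;  python3 - <<'E'
from h import *
d=env.get_image("scene"); crop(d["image"],200,120,280,220,7.5,"pics/s8.png")
E
```

```text
t 14.6 pos [ 0.5116 -0.0429  0.1398] yaw -5.85 tilt [-0.0057 -0.0021 -1.    ] F [ 0.3  -0.68 -1.89] M [-0.026 -0.005  0.047] w 0.0171  j [ 0.38  0.27 -0.43  1.98  0.14  0.92 -1.79]
```

View pics/s8.png

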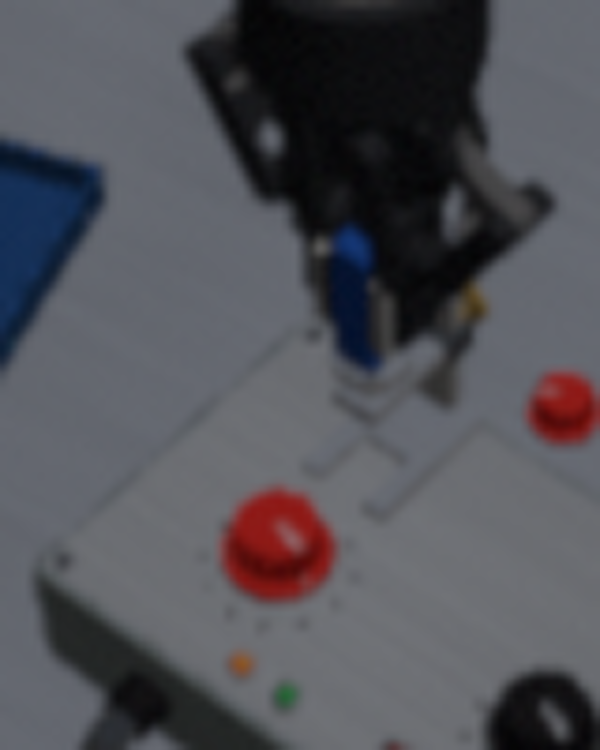

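>>> carry_out --rows '[{"x":0,"y":0,"z":-0.1,"spin":0,"grip":1},{"x":0,"y":0,"z":-0.05,"spin":0,"grip":1},{"x":0,"y":0,"z":0,"spin":0,"grip":1}]'

```text
t: 15.02
tool_pos: [0.5119, -0.0428, 0.137]
tcp_rot: [0.001, 0.999, -0.051, -0.002]
wrist_force: [0.0, -0.1, -1.6]
gripper_width: 0.0174
```

>>> carry_out --rows '[{"x":0,"y":0,"z":-0.05,"spin":0,"grip":1},{"x":0,"y":0,"z":0,"spin":0,"grip":1}]'

```text
t: 15.28
tool_pos: [0.512, -0.0428, 0.136]
tcp_rot: [0.001, 0.999, -0.051, -0.002]
wrist_force: [-0.0, 0.0, -1.8]
gripper_width: 0.0173
```

>>> carry_out --rows '[{"x":0,"y":0,"z":-0.05,"spin":0,"grip":1},{"x":0,"y":0,"z":0,"spin":0,"grip":1}]'

```text
t: 15.52
tool_pos: [0.512, -0.0429, 0.1349]
tcp_rot: [0.001, 0.999, -0.051, -0.002]
wrist_force: [1.1, -0.2, -1.8]
gripper_width: 0.0174
```

>>> carry_out --rows '[{"x":0,"y":0,"z":-0.04,"spin":0,"grip":1},{"x":0,"y":0,"z":0,"spin":0,"grip":1}]'

```text
t: 15.78
tool_pos: [0.512, -0.0429, 0.1341]
tcp_rot: [0.001, 0.999, -0.051, -0.002]
wrist_force: [-0.6, -0.1, -2.4]
gripper_width: 0.0174
```

>>> carry_out --rows '[{"x":0,"y":0,"z":-0.04,"spin":0,"grip":1},{"x":0,"y":0,"z":0,"spin":0,"grip":1}]'

```text
t: 16.02
tool_pos: [0.512, -0.0429, 0.1332]
tcp_rot: [0.001, 0.999, -0.051, -0.002]
wrist_force: [-0.1, 0.4, -1.4]
gripper_width: 0.0174
```

>>> carry_out --rows '[{"x":0,"y":0,"z":-0.04,"spin":0,"grip":1},{"x":0,"y":0,"z":0,"spin":0,"grip":1}]'

```text
t: 16.27
tool_pos: [0.5122, -0.0428, 0.1325]
tcp_rot: [0.001, 0.999, -0.051, -0.002]
wrist_force: [-1.0, 0.1, -1.8]
gripper_width: 0.0174
```

>>> carry_out --rows '[{"x":0,"y":0,"z":-0.04,"spin":0,"grip":1},{"x":0,"y":0,"z":0,"spin":0,"grip":1}]'

```text
t: 16.52
tool_pos: [0.5124, -0.0429, 0.1322]
tcp_rot: [0.001, 0.999, -0.051, -0.002]
wrist_force: [-0.8, -0.2, -0.9]
gripper_width: 0.0173
```

>>> carry_out --rows '[{"x":0,"y":0,"z":-0.04,"spin":0,"grip":1},{"x":0,"y":0,"z":0,"spin":0,"grip":1}]'

```text
t: 16.77
tool_pos: [0.5126, -0.0429, 0.132]
tcp_rot: [0.001, 0.999, -0.051, -0.002]
wrist_force: [-0.8, -0.7, 0.1]
gripper_width: 0.0172
```

```bash
python3 - <<'E'
from h import *
d=env.get_image("scene"); crop(d["image"],210,140,270,210,11,"pics/s9.png")
E
python3 yaw.py
```

```text
t 16.82 pos [ 0.5126 -0.0429  0.132 ] yaw -5.85 tilt [-0.0041 -0.0027 -1.    ] F [-0.02 -0.16  0.87] M [-0.001  0.328 -0.053] w 0.0178  j [ 0.38  0.28 -0.42  1.99  0.15  0.9  -1.8 ]
```

View pics/s9.png

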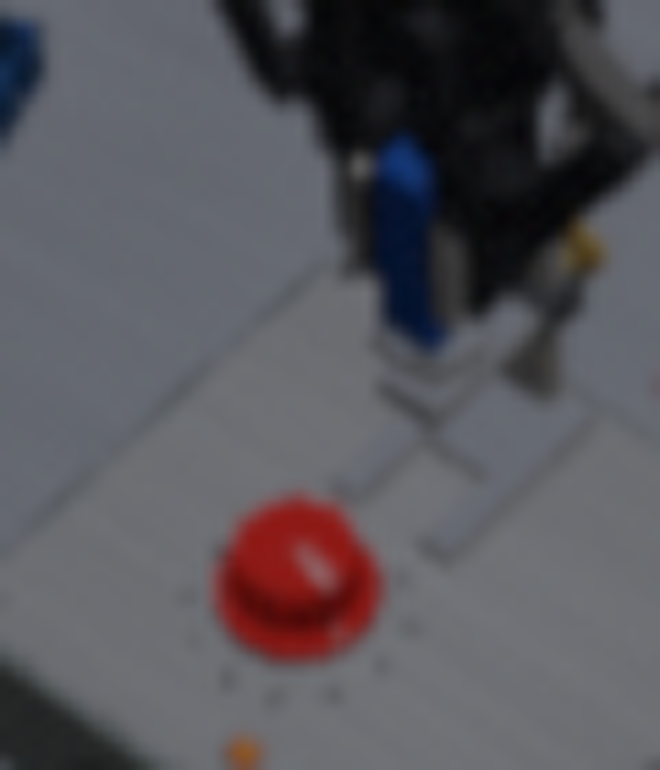

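```bash
python3 - <<'E'
from h import *
from scipy.optimize import least_squares
d=env.get_image("scene"); s,T=st()
a=np.linspace(0,2*np.pi,200)
def ext(c):
    P=np.vstack([np.c_[c[0]+.02*np.cos(a),c[1]+.02*np.sin(a),np.full(200,z)] for z in(.0605,.0655)])
    u=(proj(d,P)-[210,140]+.5)*11-.5; return np.array([u[:,0].min(),u[:,0].max(),u[:,1].max()])
o=least_squares(lambda c:ext(c)-[216,382,662],[.56,-.048],diff_step=1e-4); k=o.x; print("knob",k,o.fun)
f=lambda u:(np.array(u)+.5)/11-.5+np.array([210,140])
M=ray(d,f([[330,490],[360,500],[420,545],[450,565]]),.0575); print(M)
m=M.mean(0); th=np.radians(-5.85); ex=np.array([np.cos(th),np.sin(th)]); ey=np.array([-ex[1],ex[0]])
p=s["tool_pos"][:2]
for n,q in(("tips",m[:2]),("knob",k),("knob0",np.array([.5596,-.0478]))): print(n,(q-p)@ex,(q-p)@ey)
for q in M: print((q[:2]-p)@ex,(q[:2]-p)@ey)
E
```

```text
knob [ 0.56001518 -0.04822286] [-2.89483147  2.90859254 -0.08221457]
[[ 0.52970051 -0.06104327  0.0575    ]
 [ 0.5281617  -0.05334937  0.0575    ]
 [ 0.53120556 -0.03383851  0.0575    ]
 [ 0.53210487 -0.02460697  0.0575    ]]
tips 0.01765073943943436 0.0015430500263509353
knob 0.047728947557289035 -0.0004147746101209846
knob0 0.04727283428930126 -3.6431151195821173e-05
0.018878871845104957 -0.01625821732799587
0.01656387677787595 -0.008761236157009408
0.017603255030709537 0.010958266947601733
0.01755695410404732 0.02023338664280732
```

>>> carry_out --rows '[{"x":0,"y":-0.04,"z":0.05,"spin":0,"grip":1},{"x":0.3,"y":-0.03,"z":0,"spin":0,"grip":1},{"x":0,"y":0,"z":0,"spin":0,"grip":1}]'

```text
t: 17.25
tool_pos: [0.5191, -0.0443, 0.1323]
tcp_rot: [0.001, 0.999, -0.051, -0.002]
wrist_force: [1.4, 0.2, -0.4]
gripper_width: 0.0175
```

```bash
python3 yaw.py
```

```text
t 17.25 pos [ 0.5191 -0.0443  0.1323] yaw -5.84 tilt [-0.0032 -0.0023 -1.    ] F [ 1.44  0.24 -0.36] M [ 0.035 -0.217 -0.045] w 0.0175  j [ 0.38  0.29 -0.42  1.97  0.15  0.91 -1.8 ]
```

>>> carry_out --rows '[{"x":0,"y":0,"z":0.04,"spin":0,"grip":1},{"x":0.25,"y":-0.025,"z":0.01,"spin":0,"grip":1},{"x":0,"y":0,"z":0,"spin":0,"grip":1}]'

```text
t: 17.62
tool_pos: [0.5244, -0.0449, 0.1329]
tcp_rot: [0.001, 0.999, -0.051, -0.002]
wrist_force: [0.3, -0.0, -2.0]
gripper_width: 0.0175
```

```bash
python3 yaw.py
```

```text
t 17.62 pos [ 0.5244 -0.0449  0.1329] yaw -5.85 tilt [-0.0036 -0.0021 -1.    ] F [ 0.3  -0.01 -2.02] M [ 0.02  -0.031  0.02 ] w 0.0175  j [ 0.38  0.3  -0.42  1.96  0.16  0.91 -1.8 ]
```

>>> carry_out --rows '[{"x":0.25,"y":-0.025,"z":0.005,"spin":0,"grip":1},{"x":0.25,"y":-0.025,"z":0.005,"spin":0,"grip":1},{"x":0,"y":0,"z":0,"spin":0,"grip":1}]'

```text
t: 18.0
tool_pos: [0.535, -0.046, 0.1329]
tcp_rot: [0.001, 0.999, -0.051, -0.002]
wrist_force: [0.8, -0.4, -2.0]
gripper_width: 0.0171
```

```bash
python3 yaw.py; python3 - <<'E'
from h import *
d=env.get_image("scene"); crop(d["image"],210,140,270,210,11,"pics/s10.png")
E
```

```text
t 18.0 pos [ 0.535  -0.046   0.1329] yaw -5.85 tilt [-0.0039 -0.0021 -1.    ] F [ 0.77 -0.44 -2.04] M [ 0.016 -0.026  0.009] w 0.0171  j [ 0.37  0.32 -0.42  1.94  0.16  0.92 -1.8 ]
```

View pics/s10.png

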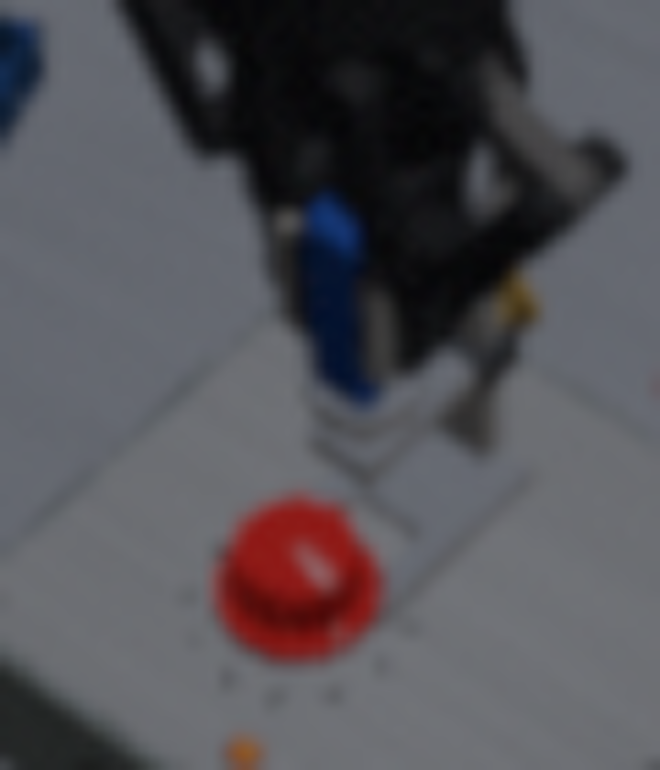

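>>> carry_out --rows '[{"x":0.25,"y":-0.025,"z":0.003,"spin":0,"grip":1},{"x":0.25,"y":-0.025,"z":0.003,"spin":0,"grip":1},{"x":0,"y":0,"z":0,"spin":0,"grip":1}]'

```text
t: 18.42
tool_pos: [0.5454, -0.0471, 0.1329]
tcp_rot: [0.001, 0.999, -0.051, -0.002]
wrist_force: [-0.0, 0.1, -2.4]
gripper_width: 0.0169
```

```bash
python3 yaw.py
```

```text
t 18.43 pos [ 0.5454 -0.0471  0.1329] yaw -5.85 tilt [-0.0042 -0.0021 -1.    ] F [-0.03  0.08 -2.41] M [ 0.03  -0.009 -0.034] w 0.0169  j [ 0.37  0.34 -0.41  1.91  0.17  0.93 -1.8 ]
```

>>> carry_out --rows '[{"x":0.2,"y":-0.02,"z":0.003,"spin":0,"grip":1},{"x":0.2,"y":-0.02,"z":0.003,"spin":0,"grip":1},{"x":0.05,"y":-0.005,"z":0,"spin":0,"grip":1}]'

```text
t: 18.8
tool_pos: [0.5549, -0.0481, 0.1329]
tcp_rot: [0.001, 0.999, -0.051, -0.002]
wrist_force: [-0.8, 0.3, -2.6]
gripper_width: 0.0172
```

>>> carry_out --rows '[{"x":0.08,"y":-0.008,"z":0.0,"spin":0,"grip":1},{"x":0,"y":0,"z":0.0,"spin":0,"grip":1}]'

```text
t: 19.05
tool_pos: [0.5566, -0.0482, 0.1329]
tcp_rot: [0.001, 0.999, -0.051, -0.002]
wrist_force: [-0.1, -0.4, -3.2]
gripper_width: 0.0173
```

```bash
python3 yaw.py
```

```text
t 19.05 pos [ 0.5566 -0.0482  0.1329] yaw -5.85 tilt [-0.0047 -0.0021 -1.    ] F [-0.13 -0.38 -3.21] M [-0.011  0.009  0.067] w 0.0173  j [ 0.36  0.36 -0.41  1.88  0.18  0.94 -1.8 ]
```

>>> carry_out --rows '[{"x":0.05,"y":-0.005,"z":0.0,"spin":0,"grip":1},{"x":0,"y":0,"z":0.0,"spin":0,"grip":1}]'

```text
t: 19.3
tool_pos: [0.5575, -0.0483, 0.1328]
tcp_rot: [0.001, 0.999, -0.051, -0.002]
wrist_force: [0.8, -0.3, -2.4]
gripper_width: 0.0173
```

>>> carry_out --rows '[{"x":0.05,"y":-0.005,"z":0.0,"spin":0,"grip":1},{"x":0,"y":0,"z":0.0,"spin":0,"grip":1}]'

```text
t: 19.55
tool_pos: [0.5584, -0.0485, 0.1329]
tcp_rot: [0.001, 0.999, -0.051, -0.002]
wrist_force: [-0.2, -0.2, -2.3]
gripper_width: 0.0173
```

>>> carry_out --rows '[{"x":0.05,"y":-0.005,"z":0.0,"spin":0,"grip":1},{"x":0,"y":0,"z":0.0,"spin":0,"grip":1}]'

```text
t: 19.8
tool_pos: [0.5595, -0.0485, 0.1328]
tcp_rot: [0.001, 0.999, -0.051, -0.002]
wrist_force: [0.8, -0.9, -2.2]
gripper_width: 0.0172
```

>>> carry_out --rows '[{"x":0.05,"y":-0.005,"z":0.0,"spin":0,"grip":1},{"x":0,"y":0,"z":0.0,"spin":0,"grip":1}]'

```text
t: 20.05
tool_pos: [0.5606, -0.0487, 0.1328]
tcp_rot: [0.001, 0.999, -0.051, -0.002]
wrist_force: [-0.8, -1.1, -2.4]
gripper_width: 0.0171
```

>>> carry_out --rows '[{"x":0.05,"y":-0.005,"z":0.0,"spin":0,"grip":1},{"x":0,"y":0,"z":0.0,"spin":0,"grip":1}]'

```text
t: 20.3
tool_pos: [0.5612, -0.0487, 0.1327]
tcp_rot: [0.001, 0.999, -0.051, -0.003]
wrist_force: [-0.6, -0.0, -2.7]
gripper_width: 0.0175
```

```bash
python3 yaw.py; python3 - <<'E'
from h import *
d=env.get_image("scene"); crop(d["image"],210,140,270,210,11,"pics/s11.png")
E
```

```text
t 20.3 pos [ 0.5612 -0.0487  0.1327] yaw -5.85 tilt [-0.0061 -0.0022 -1.    ] F [-0.59 -0.   -2.71] M [ 0.01   0.074 -0.01 ] w 0.0175  j [ 0.36  0.37 -0.41  1.87  0.18  0.94 -1.8 ]
```

View pics/s11.png

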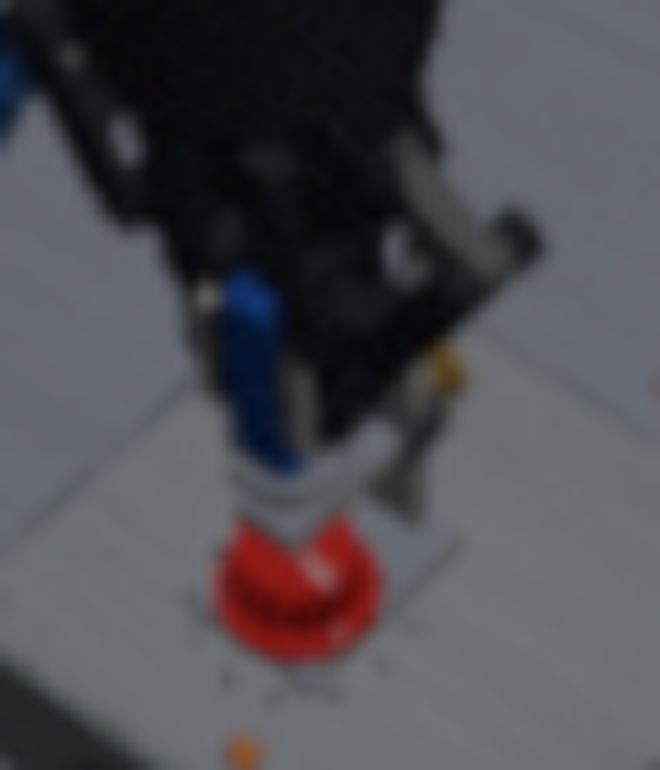

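>>> carry_out --rows '[{"x":0.05,"y":-0.005,"z":0.0,"spin":0,"grip":1},{"x":0,"y":0,"z":0.0,"spin":0,"grip":1}]'

```text
t: 20.6
tool_pos: [0.5614, -0.0488, 0.1324]
tcp_rot: [0.001, 0.999, -0.051, -0.004]
wrist_force: [-0.4, 0.8, -1.7]
gripper_width: 0.0174
```

```bash
python3 yaw.py
```

```text
t 20.6 pos [ 0.5614 -0.0488  0.1324] yaw -5.84 tilt [-0.0079 -0.0021 -1.    ] F [-0.36  0.79 -1.71] M [0.003 0.179 0.02 ] w 0.0174  j [ 0.36  0.37 -0.41  1.87  0.18  0.95 -1.81]
```

>>> carry_out --rows '[{"x":0,"y":0,"z":0.05,"spin":0,"grip":1},{"x":0,"y":0,"z":0.05,"spin":0,"grip":1}]'

```text
t: 20.85
tool_pos: [0.5614, -0.0488, 0.1343]
tcp_rot: [0.001, 0.999, -0.051, -0.004]
wrist_force: [-0.1, -0.6, -2.0]
gripper_width: 0.0175
```

```bash
python3 yaw.py
```

```text
t 20.85 pos [ 0.5614 -0.0488  0.1343] yaw -5.84 tilt [-0.0079 -0.0021 -1.    ] F [-0.09 -0.56 -2.  ] M [-0.01   0.094 -0.062] w 0.0175  j [ 0.36  0.37 -0.41  1.87  0.18  0.95 -1.8 ]
```

>>> carry_out --rows '[{"x":0,"y":0,"z":0.06,"spin":0,"grip":1},{"x":0,"y":0,"z":0.06,"spin":0,"grip":1}]'

```text
t: 21.1
tool_pos: [0.5613, -0.0488, 0.1364]
tcp_rot: [0.001, 0.999, -0.051, -0.004]
wrist_force: [0.4, 0.5, -6.8]
gripper_width: 0.0171
```

```bash
python3 yaw.py
```

```text
t 21.1 pos [ 0.5613 -0.0488  0.1364] yaw -5.84 tilt [-0.008 -0.002 -1.   ] F [ 0.38  0.51 -6.78] M [ 0.063 -0.152 -0.008] w 0.0171  j [ 0.36  0.36 -0.41  1.87  0.18  0.95 -1.8 ]
```

>>> carry_out --rows '[{"x":0,"y":0,"z":0.08,"spin":0,"grip":1},{"x":0,"y":0,"z":0.1,"spin":0,"grip":1}]'

```text
t: 21.35
tool_pos: [0.5605, -0.0488, 0.1379]
tcp_rot: [0.001, 0.999, -0.051, -0.004]
wrist_force: [1.6, 0.4, -10.6]
gripper_width: 0.0174
```

```bash
python3 yaw.py
```

```text
t 21.35 pos [ 0.5605 -0.0488  0.1379] yaw -5.84 tilt [-0.009  -0.0013 -1.    ] F [  1.65   0.44 -10.65] M [ 0.063 -0.66  -0.027] w 0.0174  j [ 0.36  0.36 -0.41  1.87  0.17  0.96 -1.8 ]
```

>>> carry_out --rows '[{"x":0.04,"y":0,"z":0.12,"spin":0,"grip":1},{"x":0.04,"y":0,"z":0.13,"spin":0,"grip":1}]'

```text
t: 21.6
tool_pos: [0.562, -0.0488, 0.1435]
tcp_rot: [0.001, 0.999, -0.051, -0.005]
wrist_force: [0.7, -0.3, -3.2]
gripper_width: 0.017
```

```bash
python3 yaw.py; python3 - <<'E'
from h import *
d=env.get_image("scene"); crop(d["image"],210,140,270,210,11,"pics/s12.png")
E
```

```text
t 21.6 pos [ 0.562  -0.0488  0.1435] yaw -5.84 tilt [-0.0099 -0.0013 -0.9999] F [ 0.65 -0.29 -3.19] M [ 0.049  0.036 -0.012] w 0.017  j [ 0.36  0.36 -0.41  1.86  0.17  0.97 -1.8 ]
```

View pics/s12.png

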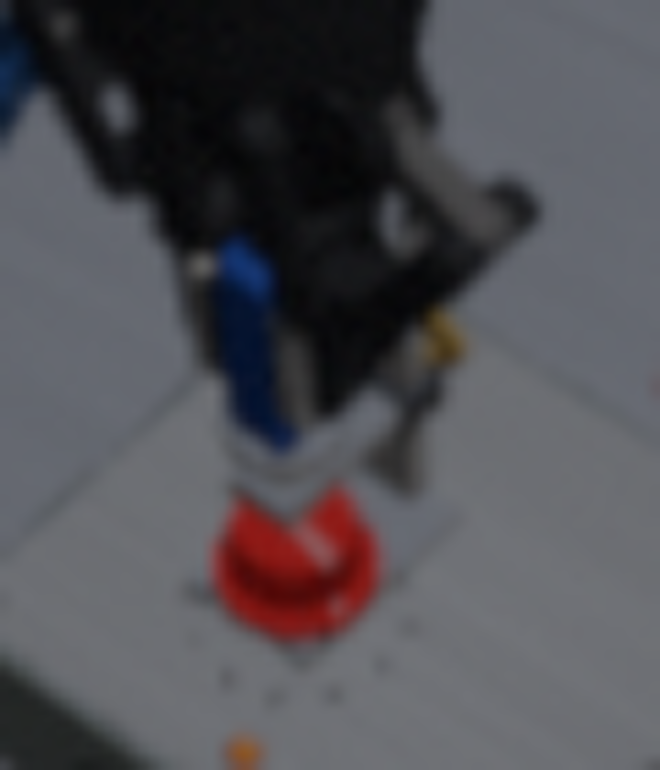

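>>> carry_out --rows '[{"x":0,"y":0,"z":0.12,"spin":0,"grip":1},{"x":0,"y":0,"z":0.12,"spin":0,"grip":1},{"x":0,"y":0,"z":0.12,"spin":0,"grip":1}]'

```text
t: 22.02
tool_pos: [0.5641, -0.0488, 0.1542]
tcp_rot: [0.001, 0.999, -0.051, -0.003]
wrist_force: [-0.8, -0.3, -2.9]
gripper_width: 0.0171
```

```bash
python3 yaw.py
```

```text
t 22.02 pos [ 0.5641 -0.0488  0.1542] yaw -5.84 tilt [-0.0052 -0.0021 -1.    ] F [-0.79 -0.26 -2.94] M [-0.037 -0.036 -0.048] w 0.0171  j [ 0.36  0.34 -0.41  1.85  0.17  0.98 -1.79]
```

>>> carry_out --rows '[{"x":-0.05,"y":0,"z":0.12,"spin":0,"grip":1},{"x":-0.03,"y":0,"z":0.12,"spin":0,"grip":1},{"x":-0.03,"y":0,"z":0.12,"spin":0,"grip":1},{"x":-0.02,"y":0,"z":0.12,"spin":0,"grip":1}]'

```text
t: 22.52
tool_pos: [0.5617, -0.0488, 0.1649]
tcp_rot: [0.001, 0.999, -0.051, -0.002]
wrist_force: [0.1, 0.4, -2.3]
gripper_width: 0.0175
```

```bash
python3 yaw.py; python3 - <<'E'
from h import *
d=env.get_image("scene"); crop(d["image"],210,130,270,200,11,"pics/s13.png")
E
```

```text
t 22.52 pos [ 0.5617 -0.0488  0.1649] yaw -5.84 tilt [-0.0042 -0.0023 -1.    ] F [ 0.13  0.42 -2.31] M [ 0.051 -0.064  0.069] w 0.0175  j [ 0.37  0.33 -0.42  1.85  0.16  1.   -1.79]
```

View pics/s13.png

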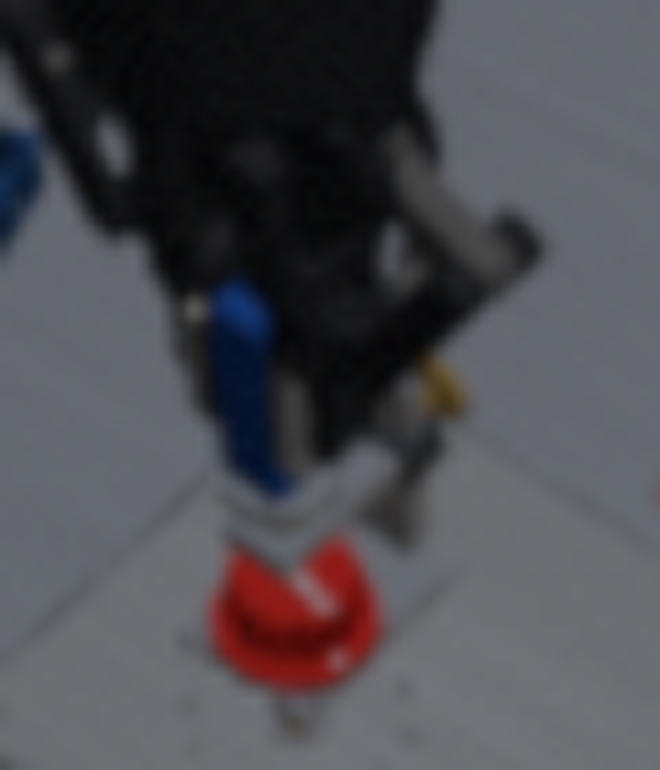

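>>> carry_out --rows '[{"x":0,"y":0,"z":0.2,"spin":0,"grip":1},{"x":0,"y":0,"z":0.25,"spin":0,"grip":1},{"x":0,"y":-0.05,"z":0.25,"spin":0,"grip":1},{"x":-0.03,"y":-0.1,"z":0.2,"spin":0.05,"grip":1},{"x":-0.05,"y":-0.2,"z":0.1,"spin":0.1,"grip":1},{"x":-0.07,"y":-0.3,"z":0,"spin":0.15,"grip":1},{"x":-0.1,"y":-0.4,"z":0,"spin":0.2,"grip":1},{"x":-0.1,"y":-0.4,"z":0,"spin":0.2,"grip":1},{"x":-0.1,"y":-0.4,"z":0,"spin":0.2,"grip":1},{"x":-0.1,"y":-0.4,"z":0,"spin":0.2,"grip":1}]'

```text
t: 23.82
tool_pos: [0.5497, -0.0973, 0.1864]
tcp_rot: [0.002, 1.0, -0.01, -0.002]
wrist_force: [-1.0, -0.7, -2.7]
gripper_width: 0.0173
```

```bash
python3 yaw.py; python3 - <<'E'
from h import *
d=env.get_image("scene"); crop(d["image"],150,80,270,200,6,"pics/s14.png")
E
```

```text
t 23.82 pos [ 0.5497 -0.0973  0.1864] yaw -1.15 tilt [-0.0043 -0.003  -1.    ] F [-0.98 -0.68 -2.74] M [ 0.025 -0.023 -0.072] w 0.0173  j [ 0.45  0.29 -0.41  1.84  0.14  1.04 -1.6 ]
```

View pics/s14.png

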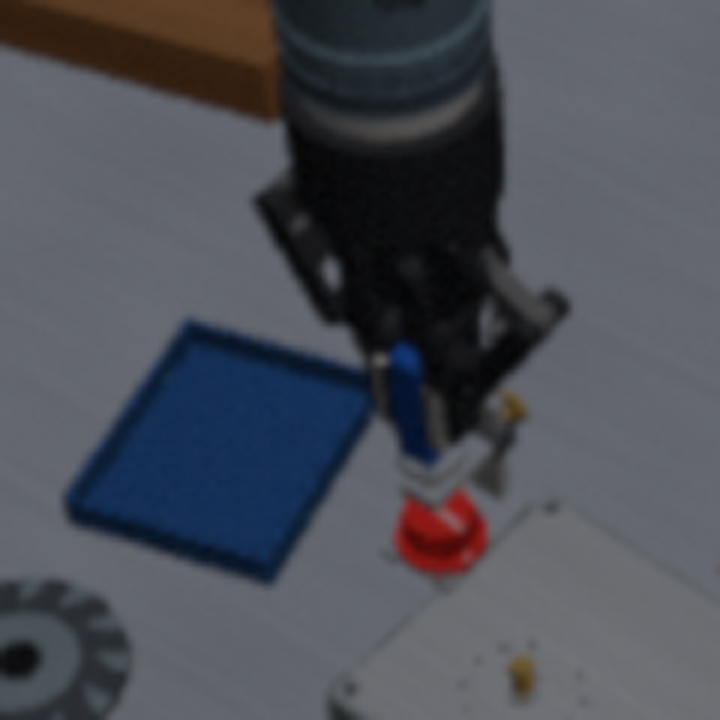

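The knob rides flat on the fork and the shaft is bare (crop (520,675)). Carrying on to the tray.

>>> carry_out --rows '[{"x":-0.1,"y":-0.4,"z":0,"spin":0.17,"grip":1},{"x":-0.1,"y":-0.4,"z":0,"spin":0.17,"grip":1},{"x":-0.1,"y":-0.4,"z":0,"spin":0.17,"grip":1},{"x":-0.1,"y":-0.4,"z":0,"spin":0.17,"grip":1},{"x":-0.1,"y":-0.4,"z":0,"spin":0.17,"grip":1},{"x":-0.1,"y":-0.4,"z":0,"spin":0.17,"grip":1},{"x":-0.1,"y":-0.4,"z":0,"spin":0.17,"grip":1},{"x":-0.1,"y":-0.4,"z":0,"spin":0.17,"grip":1},{"x":-0.1,"y":-0.4,"z":0,"spin":0.17,"grip":1},{"x":-0.1,"y":-0.4,"z":0,"spin":0.17,"grip":1},{"x":-0.1,"y":-0.4,"z":0,"spin":0.17,"grip":1},{"x":-0.1,"y":-0.4,"z":0,"spin":0.17,"grip":1},{"x":-0.1,"y":-0.4,"z":0,"spin":0.17,"grip":1},{"x":-0.1,"y":-0.4,"z":0,"spin":0.17,"grip":1},{"x":-0.1,"y":-0.4,"z":0,"spin":0.17,"grip":1},{"x":-0.1,"y":-0.4,"z":0,"spin":0.17,"grip":1},{"x":-0.1,"y":-0.4,"z":0,"spin":0.17,"grip":1},{"x":-0.1,"y":-0.3,"z":0,"spin":0.17,"grip":1},{"x":-0.05,"y":-0.2,"z":0,"spin":0.1,"grip":1},{"x":0,"y":-0.1,"z":0,"spin":0,"grip":1}]'

```text
t: 26.38
tool_pos: [0.5095, -0.2577, 0.1862]
tcp_rot: [0.002, 0.994, 0.107, -0.002]
wrist_force: [1.1, -0.5, -1.7]
gripper_width: 0.0175
```

```bash
python3 yaw.py
```

```text
t 26.38 pos [ 0.5095 -0.2577  0.1862] yaw 12.28 tilt [-0.0036 -0.0048 -1.    ] F [ 1.13 -0.52 -1.72] M [ 0.041  0.022 -0.024] w 0.0175  j [ 0.69  0.31 -0.35  1.82  0.13  1.04 -1.07]
```

>>> carry_out --rows '[{"x":-0.1,"y":-0.3,"z":-0.1,"spin":0,"grip":1},{"x":-0.07,"y":-0.25,"z":-0.2,"spin":0,"grip":1},{"x":0,"y":-0.06,"z":-0.3,"spin":0,"grip":1},{"x":0,"y":0,"z":-0.35,"spin":0,"grip":1},{"x":0,"y":0,"z":-0.35,"spin":0,"grip":1},{"x":0,"y":0,"z":-0.35,"spin":0,"grip":1},{"x":0,"y":0,"z":-0.35,"spin":0,"grip":1},{"x":0,"y":0,"z":-0.35,"spin":0,"grip":1},{"x":0,"y":0,"z":-0.3,"spin":0,"grip":1},{"x":0,"y":0,"z":-0.2,"spin":0,"grip":1},{"x":0,"y":0,"z":0,"spin":0,"grip":1}]'

```text
t: 27.75
tool_pos: [0.5058, -0.2693, 0.1243]
tcp_rot: [0.001, 0.994, 0.108, -0.003]
wrist_force: [0.4, -0.5, -2.1]
gripper_width: 0.0175
```

```bash
python3 yaw.py; python3 - <<'E'
from h import *
d=env.get_image("scene"); crop(d["image"],130,80,230,200,6,"pics/s15.png")
d=env.get_image("top"); crop(d["image"],330,150,450,270,6,"pics/t15.png")
E
```

```text
t 27.75 pos [ 0.5058 -0.2693  0.1243] yaw 12.39 tilt [-0.0048 -0.0033 -1.    ] F [ 0.41 -0.52 -2.14] M [ 0.025 -0.021 -0.026] w 0.0175  j [ 0.7   0.38 -0.34  1.86  0.16  0.93 -1.07]
```

View pics/s15.png

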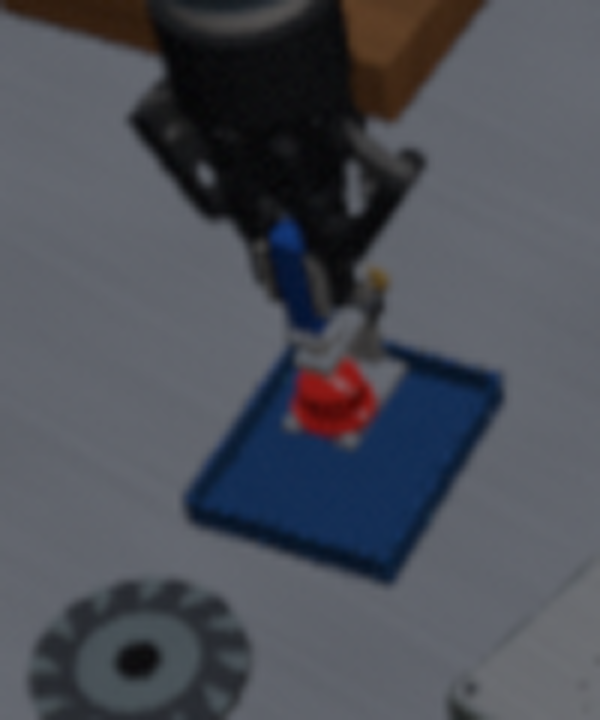

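View pics/t15.png

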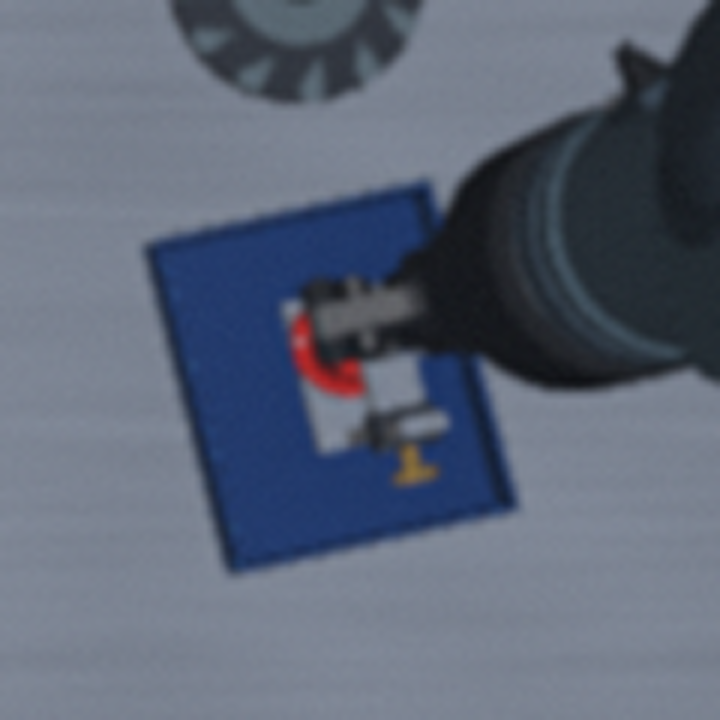

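>>> carry_out --rows '[{"x":0,"y":0,"z":-0.2,"spin":0,"grip":1},{"x":0,"y":0,"z":-0.3,"spin":0,"grip":1},{"x":0,"y":0,"z":-0.3,"spin":0,"grip":1},{"x":0,"y":0,"z":-0.3,"spin":0,"grip":1},{"x":0,"y":0,"z":-0.3,"spin":0,"grip":1},{"x":0,"y":0,"z":-0.2,"spin":0,"grip":1},{"x":0,"y":0,"z":-0.1,"spin":0,"grip":1},{"x":0,"y":0,"z":0,"spin":0,"grip":1}]'

```text
t: 28.85
tool_pos: [0.5063, -0.2696, 0.0886]
tcp_rot: [0.002, 0.994, 0.108, -0.002]
wrist_force: [-0.2, 0.4, -2.3]
gripper_width: 0.0171
```

```bash
python3 yaw.py
```

```text
t 28.85 pos [ 0.5063 -0.2696  0.0886] yaw 12.38 tilt [-0.0035 -0.004  -1.    ] F [-0.22  0.45 -2.28] M [ 0.033 -0.027 -0.046] w 0.0171  j [ 0.69  0.43 -0.32  1.88  0.18  0.86 -1.09]
```

>>> carry_out --rows '[{"x":0,"y":0,"z":-0.15,"spin":0,"grip":1},{"x":0,"y":0,"z":-0.1,"spin":0,"grip":1},{"x":0,"y":0,"z":-0.05,"spin":0,"grip":1},{"x":0,"y":0,"z":0,"spin":0,"grip":1}]'

```text
t: 29.35
tool_pos: [0.5068, -0.2699, 0.0827]
tcp_rot: [0.002, 0.994, 0.108, -0.001]
wrist_force: [-0.4, 0.7, -1.2]
gripper_width: 0.0171
```

>>> carry_out --rows '[{"x":0,"y":0,"z":-0.05,"spin":0,"grip":1},{"x":0,"y":0,"z":0,"spin":0,"grip":1}]'

```text
t: 29.6
tool_pos: [0.5069, -0.2699, 0.0818]
tcp_rot: [0.002, 0.994, 0.108, -0.001]
wrist_force: [-0.1, 0.1, -2.3]
gripper_width: 0.0177
```

>>> carry_out --rows '[{"x":0,"y":0,"z":-0.04,"spin":0,"grip":1},{"x":0,"y":0,"z":0,"spin":0,"grip":1}]'

```text
t: 29.85
tool_pos: [0.5069, -0.2699, 0.081]
tcp_rot: [0.002, 0.994, 0.108, -0.001]
wrist_force: [-0.8, 0.1, -2.4]
gripper_width: 0.0173
```

```bash
python3 yaw.py
```

```text
t 29.85 pos [ 0.5069 -0.2699  0.081 ] yaw 12.37 tilt [-0.0022 -0.0048 -1.    ] F [-0.82  0.07 -2.41] M [ 0.034 -0.051 -0.036] w 0.0173  j [ 0.68  0.44 -0.32  1.88  0.19  0.84 -1.09]
```

>>> carry_out --rows '[{"x":0,"y":0,"z":-0.04,"spin":0,"grip":1},{"x":0,"y":0,"z":0,"spin":0,"grip":1}]'

```text
t: 30.1
tool_pos: [0.5073, -0.27, 0.0805]
tcp_rot: [0.002, 0.994, 0.108, -0.001]
wrist_force: [-0.1, 0.4, -1.7]
gripper_width: 0.0176
```

>>> carry_out --rows '[{"x":0,"y":0,"z":-0.04,"spin":0,"grip":1},{"x":0,"y":0,"z":0,"spin":0,"grip":1}]'

```text
t: 30.35
tool_pos: [0.5074, -0.2701, 0.0802]
tcp_rot: [0.003, 0.994, 0.108, -0.001]
wrist_force: [0.2, 0.5, -1.2]
gripper_width: 0.0169
```

```bash
python3 yaw.py
```

```text
t 30.35 pos [ 0.5074 -0.2701  0.0802] yaw 12.37 tilt [-0.0017 -0.0052 -1.    ] F [ 0.18  0.49 -1.2 ] M [0.081 0.205 0.023] w 0.0169  j [ 0.68  0.45 -0.32  1.88  0.19  0.84 -1.09]
```

>>> carry_out --rows '[{"x":0,"y":0,"z":-0.04,"spin":0,"grip":1},{"x":0,"y":0,"z":-0.02,"spin":0,"grip":1}]'

```text
t: 30.6
tool_pos: [0.5077, -0.2701, 0.0798]
tcp_rot: [0.003, 0.994, 0.108, -0.001]
wrist_force: [-0.9, 0.5, 3.2]
gripper_width: 0.0171
```

```bash
python3 yaw.py; python3 - <<'E'
from h import *
d=env.get_image("scene"); crop(d["image"],150,110,210,180,11,"pics/s16.png")
E
```

```text
t 30.6 pos [ 0.5077 -0.2701  0.0798] yaw 12.37 tilt [-0.0014 -0.0055 -1.    ] F [-0.85  0.46  3.18] M [0.251 0.45  0.013] w 0.0171  j [ 0.68  0.45 -0.32  1.88  0.19  0.84 -1.09]
```

View pics/s16.png

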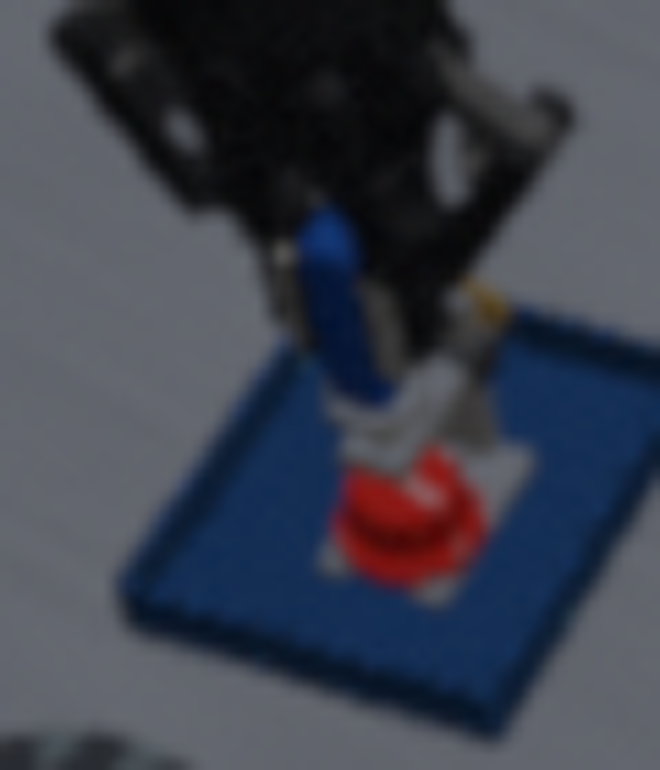

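>>> carry_out --rows '[{"x":0,"y":0,"z":0,"spin":0,"grip":0.8},{"x":0,"y":0,"z":0,"spin":0,"grip":0.77},{"x":0,"y":0,"z":0,"spin":0,"grip":0.74},{"x":0,"y":0,"z":0,"spin":0,"grip":0.68},{"x":0,"y":0,"z":0,"spin":0,"grip":0.6}]'

```text
t: 31.28
tool_pos: [0.5086, -0.2707, 0.0796]
tcp_rot: [0.003, 0.994, 0.108, 0.0]
wrist_force: [0.0, 0.4, 0.4]
gripper_width: 0.034
```

```bash
python3 yaw.py; python3 - <<'E'
from h import *
d=env.get_image("scene"); crop(d["image"],150,110,210,180,11,"pics/s17.png")
E
```

```text
t 31.27 pos [ 0.5086 -0.2707  0.0796] yaw 12.37 tilt [ 0.001  -0.0064 -1.    ] F [0.01 0.38 0.45] M [ 0.031  0.048 -0.041] w 0.034  j [ 0.68  0.45 -0.32  1.88  0.19  0.84 -1.09]
```

View pics/s17.png

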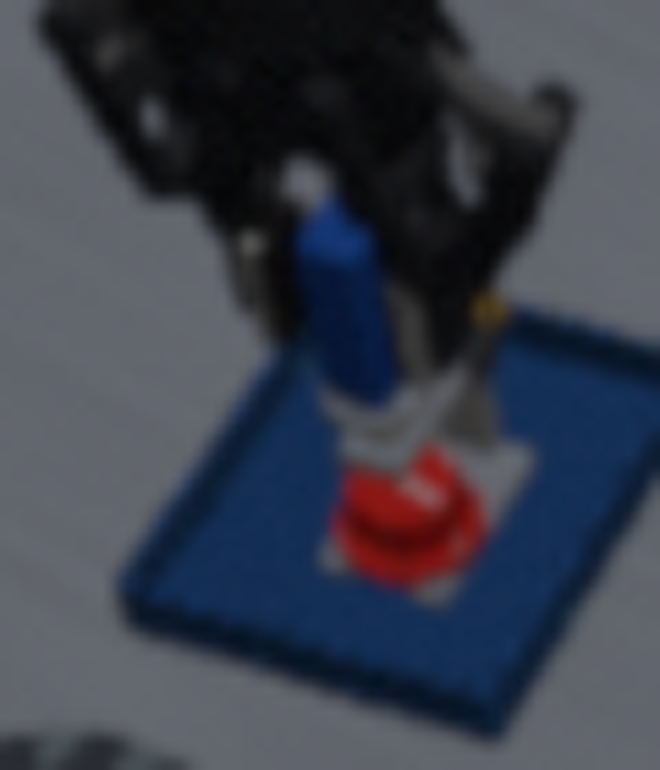

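>>> carry_out --rows '[{"x":0,"y":0,"z":0,"spin":0,"grip":0.4},{"x":0,"y":0,"z":0,"spin":0,"grip":0.2},{"x":0,"y":0,"z":0,"spin":0,"grip":0.1},{"x":0,"y":0,"z":0.3,"spin":0,"grip":0},{"x":0,"y":0,"z":0.5,"spin":0,"grip":0},{"x":0,"y":0,"z":0.7,"spin":0,"grip":0},{"x":0,"y":0,"z":0.8,"spin":0,"grip":0},{"x":0,"y":0,"z":0.8,"spin":0,"grip":0},{"x":0,"y":0,"z":0.8,"spin":0,"grip":0},{"x":0,"y":0,"z":0.8,"spin":0,"grip":0},{"x":0,"y":0,"z":0.8,"spin":0,"grip":0},{"x":0,"y":0,"z":0.5,"spin":0,"grip":0},{"x":-0.5,"y":0,"z":0.5,"spin":0,"grip":0},{"x":0,"y":0,"z":0,"spin":0,"grip":0}]'

```text
t: 33.08
tool_pos: [0.4987, -0.271, 0.2211]
tcp_rot: [0.005, 0.994, 0.108, 0.002]
wrist_force: [-0.6, -0.5, -0.7]
gripper_width: 0.0855
```

```bash
python3 yaw.py; python3 - <<'E'
from h import *
d=env.get_image("scene"); cv2.imwrite("pics/s18f.png",d["image"]); crop(d["image"],130,100,320,260,4,"pics/s18.png")
d=env.get_image("top"); cv2.imwrite("pics/t18f.png",d["image"])
E
```

```text
t 33.08 pos [ 0.4987 -0.271   0.2211] yaw 12.38 tilt [ 0.0044 -0.0086 -1.    ] F [-0.63 -0.46 -0.69] M [-0.033 -0.01   0.006] w 0.0855  j [ 0.73  0.26 -0.35  1.8   0.11  1.09 -1.02]
```

View pics/s18.png

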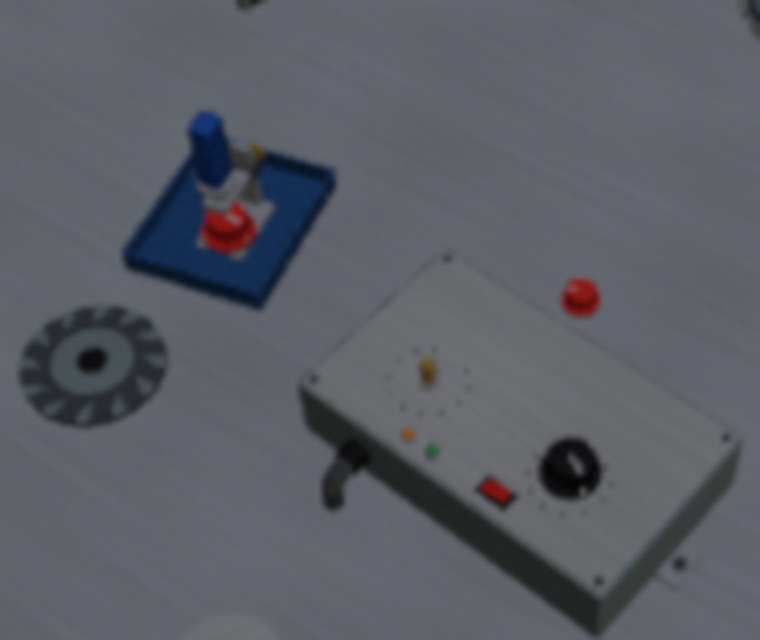

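View pics/t18f.png

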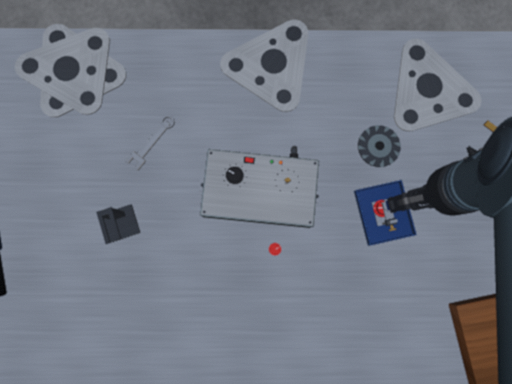

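The puller stands upright in the tray at scene crop (215,170), with the red knob on its fork at (228,228). The shaft is bare at (428,370) and the black knob is in place at (570,468). The disc, spanner and decoy knob have not moved, and the gripper is clear. Handing in.

```bash
python3 - <<'E'
from plant import env
print(env.finish_job())
E
```

```text
the job is handed in; nothing more can be done
None
```

The worn red knob is off its shaft. It is in the blue tray, resting on the puller's fork, and the puller stands upright there, released. I handed the job in at about 33 s of the 72 s allowed.

- **Puller and depth:** I took the puller from its holder without side load. It touched the panel at about 2.5 N, which puts the fork's underside about 58 mm below the puller's origin.
- **Slide:** I raised the fork about 0.6 mm and slid it under the knob. It stopped against the nut at about x = 0.561 m: forward motion stalled and a small moment built up.
- **Pull:** The last reading before the knob came free was about 8.5 N net. It rose about 5.6 mm in the next quarter second. The true peak came between readings, so it was not seen.
- **Placing:** The puller met the tray floor at about 5 N before I let go.

**Last checks:** In the final pictures the shaft is bare, the black knob is on its shaft, and the disc, spanner and loose small red knob are where they were. The gripper is open, about 14 cm above where it let go, and reads no load.

**Disagreements:**
- The two cameras differed by up to 5 mm in x, most at the handle top and tray, so I relied on touch for the depth and the nut.
- The fork depth estimated from the image (60.5 mm) was about 2.5 mm more than the depth found by touch.
- During the pull the tool drifted about 1 mm back, then 2 to 3 mm forward. I corrected this before the knob was fully clear.

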